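# Measure the practice-bone block with the bench caliper

### The arm

A 7-joint arm with a two-finger parallel gripper is mounted at the origin on the work surface. World frame = base frame: x ahead of the robot, y to its left, z up, the work surface at z = 0. Lengths are in m, angles in rad, forces in N, time in s.
With the tool pointing down it reaches from about 0.4 to 0.925 m from the base axis. Payload 4.1 kg.
Tool frame: the origin (TCP) lies midway between the tips of the shut fingers; the grasp point (between the pads) lies 19 mm behind it; z points along the fingers, y is the direction in which the jaws open and shut (so a half turn about z gives the same grasp; the last joint's range is limited). The gripper opens to 85 mm and grips with 20 to 120 N. Pads are 22 mm wide; open, the fingers measure 114 mm over their backs; the gripper's body (76 mm by 85 mm) begins 54 mm behind the grasp point. The pads swing forward as they close: fully open they stand 13 mm farther back than shut.
Start: joints at [-1.266, 0.398, 0.045, 1.537, -0.019, 1.207, -0.051], TCP at [0.255, 0.598, 0.208] pointing down, gripper open.
Joint ranges: [-2.82, 2.82], [-0.49, 2.23], [-1.37, 1.46], [0, 2.46], [-1.36, 4.5], [0.23, 2], [-2.94, 2.94]. Speed limits (rad/s): [2.57, 2.57, 3.14, 3.14, 3.14, 3.14, 3.14].

### API

Orientations are given as a rotation vector (axis times angle).
In Python, from bench import telemetry, snapshot, camera_params, ctrl gives the robot as it stands.
- The arm moves only by the shell command python3 -m crank 'ROWS' [FORCE]. ROWS is JSON, a list that holds one entry, the list of rows, each a list of 7 numbers: the shift along the tool's x, y, z in units of 40 mm (1.0 is 40 mm), then the turn, a rotation vector about the tool's x, y, z in units of 6 degrees (1.0 is 6 degrees), then the closure, from 0 (fully open) to 1 (shut). A call has 1 to 8 rows; each row is the pose to reach, as a shift and turn from the pose commanded when the call began, along the tool's axes at that moment; what a row does not reach only later rows make up. A row lasts 1/12 s, in which the tool goes at most 41.7 mm and 7.16 degrees, less where a joint would pass 70% of its speed; a pose out of reach is approached as far as the arm can. A call with a gripper value outside its range is refused whole. The fingers move at their own pace and stop on an object; FORCE is the grip in N (left out, the last holds). Time passes only in rows, so rows that repeat a pose let the fingers close. It gives the time, the measured TCP pose, the force and the opening at its end, in the units of the state.
- telemetry.get_state(): the state, without advancing time (a new reading comes with each control period).
- snapshot(name): name is "side" or "top" or "wrist"; returns the picture (480x640x3 uint8, red, green, blue); there is no depth.
- camera_params(name): a dict with "vertical_fov" (degrees; the focal length in pixels is half the picture's height over the tangent of half this angle, whatever the lens; pixels are square), "cx", "cy" (the principal point, pixels), "T" (4x4, takes a point from camera to world coordinates). Camera axes: x right, y down, z forward; pixel columns grow to the right and rows downward; lengths in m; the calibration is good to about 2 mm. A picture is of the moment at which its call begins: read the wrist's pose just before it. camera_params takes no time and is no camera call; for the wrist camera it gives the pose at the moment of the call.
- ctrl.job_done(): hands the job in, once; it reports no verdict.
The state is a dict: "clock": time; "qpos": joint angles; "joint_vel": joint speeds; "tau": joint torques, N m; "tool_pos": TCP position; "ee_rot": TCP orientation; "wrist_force": force on the tool from outside, world axes, zero at the start; "torque": the same for the moment, N m; "opening": finger opening in m.
Only numpy, scipy, OpenCV 4.12 (cv2) and the standard library are available. Lean on these libraries where they do the work, as an engineer would, in place of code of your own. Each camera call takes 0.05 s, during which the arm holds its last target.

### The job

Measure the thickness of the rectangular practice-bone block: stand it on the holder's plate between the open jaws of the caliper, well in towards the beam, with its narrower side across the jaws. Then close the sliding jaw on it, pushing the slide in line with the beam so that the jaws stay parallel, until both jaws bear flat and lightly on the block; do not squeeze it, the foam dents. Let go and leave the caliper closed on the standing block, ready to be read, and leave the other things where they are.

Things in the scene. Friction and masses are not known exactly. Their poses are not given: they have to be found in the camera images.
- caliper: Fixed bench holder, a steel caliper clamped flat in it. Origin: centre of the underside of its grey base plate, 100 (x) by 300 (y) mm, plate top at z = 6 mm. Beam along y, centre line at x = +20 mm, 16 mm wide, top at z = 18 mm; jaws point to -x. Clamp blocks (30 mm in x, 18 mm in y, up to z = 28 mm) hold the beam at y = -112 and +131 mm.
- fixed_jaw: Fixed jaw. Axes as the caliper's; origin at x = 0, y = -75 mm, z = 0 of the caliper. Measuring face: the plane y = 0, looking to +y. The jaw reaches from x = -32 mm (tip) to the beam's edge at x = +12 mm and stands from z = 13.5 to 18.5 mm, so it touches a block on the plate 7 to 13 mm above its foot.
- moving_jaw: Sliding jaw in one with its slide; frame and jaw sizes as the fixed jaw's, face at y = 0 looking to -y, jaw and web y = 0 to 16 mm. Slide: frame x = +8 to +32, y = 4 to 70, z = 10.5 to 20.5 mm, under a dark display housing x = +6 to +34, y = 8 to 70 mm, top z = 30 mm. About 3 N of friction; stays where left.
- slide_end (a point): Middle of the slide's flat rear end, on the beam's centre line, 20 mm above the holder's underside, 70 mm behind the moving face; looks to +y. Push it to -y to close. The slide can rock on the beam about an upright axis (spring 2.5 N m/rad): pushed at the jaw's tip it tilts and springs back off the part when let go; pushed or gripped on the beam's centre line it stays square.
- moving_face (a point): Middle of the moving jaw's measuring face, 22 mm from the tip and 16 mm above the holder's underside.
- fixed_face (a point): Middle of the fixed jaw's measuring face, 22 mm from the tip and 16 mm above the holder's underside.
- slide (a joint): Opening between the two measuring faces, in m: 0 shut, grows as the moving jaw goes to the caliper's +y; up to 0.1.
- block: Rectangular block of hard cream-coloured bone foam, about 40 g, standing on the mat; 40 mm along its own x, 46 mm tall (z); its thickness along its own y is not known, it is what is to be measured (anything from 15 to 30 mm). Origin: centre of its underside.
- rod: Solid round rod of the same foam, 24 mm across, 44 mm tall, standing. Bystander. Origin: centre of its underside.
- tube: Round tube of the same foam, 32 mm across with an 18 mm bore, 44 mm tall, standing. Bystander. Origin: centre of its underside.
- dish: Small steel bowl, 64 mm across, 28 mm high. Bystander. Origin: centre of its underside.
- driver: Thin hand driver 150 mm long, lying. Bystander. Origin: underside of its middle, x along it.
Mind the look-alikes: they are no part of the job. Leave any red or yellow look-alike of the block alone.

How it is judged:
By the outcome, as a careful person would: the job done as asked, in the order asked, and still so for the second after the job is handed in, with the robot touching nothing.
It also fails if it takes over 64 s, if anything falls off the work surface, if the arm or the gripper's body presses on something with over 40 N, if the wrist force passes 120 N, or if a joint passes its speed limit or range.

## Working session

There is one attempt and no reset: what is moved stays moved. The work goes in short steps, Python scripts to look and compute and a shell command to move; the robot and the scene stay as the last step left them, time stands still between calls to the robot, and variables do not carry over. Pictures are saved under pics/ and viewed, and the job is handed in when it is done.

```bash
mkdir -p pics; ls
python3 - <<'E'
from bench import telemetry, snapshot, camera_params
import cv2
s=telemetry.get_state()
print(s)
for n in ("top","side"):
    im=snapshot(n); cv2.imwrite(f"pics/{n}0.png",im[:,:,::-1]); p=camera_params(n); print(n,p)
E
```

```text
pics
{'clock': 0.0, 'qpos': array([-1.26599092,  0.39919778,  0.04505249,  1.53788603, -0.01867717,
        1.20689019, -0.05072886]), 'joint_vel': array([-0.00137814, -0.00093992, -0.0003566 , -0.00097896,  0.00143817,
        0.0023322 , -0.00048395]), 'tau': array([-3.18847297e-04, -4.75125647e+01,  1.36470102e+00, -2.54215890e+01,
        1.16226394e-02,  9.67072294e-03,  6.30816359e-06]), 'tool_pos': array([0.25513215, 0.59709682, 0.20715747]), 'ee_rot': array([-6.29834787e-01, -3.07757274e+00,  3.05758623e-03]), 'wrist_force': array([ 0.21843194, -0.21417342, -0.06899945]), 'torque': array([-0.01747363,  0.03777881, -0.02019773]), 'opening': 0.08528505556952726}
top {'vertical_fov': 57.374457522714515, 'cx': 321.6689165856629, 'cy': 233.88437909627103, 'T': array([[-2.01801026e-02, -9.88796704e-01,  1.47898078e-01,
         4.48968689e-01],
       [-9.99791603e-01,  2.04143730e-02,  6.60429619e-05,
         9.36666050e-02],
       [-3.08454960e-03, -1.47865924e-01, -9.89002606e-01,
         7.73078890e-01],
       [ 0.00000000e+00,  0.00000000e+00,  0.00000000e+00,
         1.00000000e+00]])}
side {'vertical_fov': 51.98767192520636, 'cx': 318.71141300812207, 'cy': 237.46427687953638, 'T': array([[-7.12923295e-01, -4.39644607e-01,  5.46308516e-01,
         1.03913033e-01],
       [-7.01241392e-01,  4.45922560e-01, -5.56249567e-01,
         5.42265901e-01],
       [ 9.40830633e-04, -7.79657418e-01, -6.26205577e-01,
         5.39998301e-01],
       [ 0.00000000e+00,  0.00000000e+00,  0.00000000e+00,
         1.00000000e+00]])}
```

View pics/top0.png

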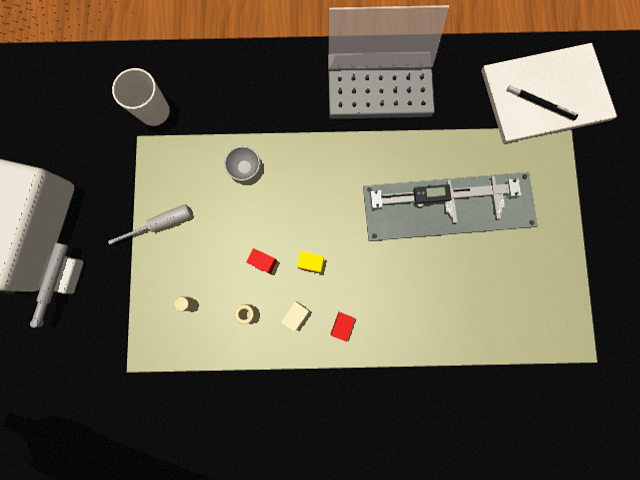

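View pics/side0.png

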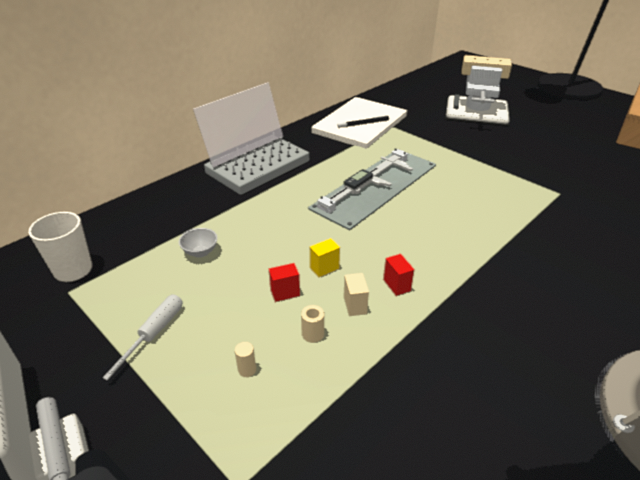

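Top picture: cream block at about (296,316), red look-alikes at (262,261) and (343,327), yellow at (311,262). The caliper plate spans (364,185)–(537,227) with the slide to the left of the jaws. Next I'll zoom in for corners.

```bash
cat > h.py <<'E'
import numpy as np, cv2
from bench import telemetry, snapshot, camera_params
def ray(n,uv,p=None):
    p=p or camera_params(n); f=240/np.tan(np.radians(p["vertical_fov"]/2))
    d=p["T"][:3,:3]@np.array([(uv[0]-p["cx"])/f,(uv[1]-p["cy"])/f,1.]); return p["T"][:3,3],d
def onz(n,uv,z,p=None):
    o,d=ray(n,uv,p); return o+d*(z-o[2])/d[2]
def proj(n,P,p=None):
    p=p or camera_params(n); f=240/np.tan(np.radians(p["vertical_fov"]/2))
    c=(np.atleast_2d(P)-p["T"][:3,3])@p["T"][:3,:3]; return np.c_[c[:,0]/c[:,2]*f+p["cx"],c[:,1]/c[:,2]*f+p["cy"]]
def crop(src,x0,y0,w,h,k,out):
    im=cv2.imread(src)[y0:y0+h,x0:x0+w]; im=cv2.resize(im,None,fx=k,fy=k,interpolation=cv2.INTER_CUBIC); cv2.imwrite(out,im)
E
python3 - <<'E'
from h import *
crop("pics/top0.png",355,160,190,90,4,"pics/c_cal.png")
crop("pics/top0.png",230,240,140,110,5,"pics/c_blk.png")
E
```

```text
(no output)
```

View pics/c_cal.png

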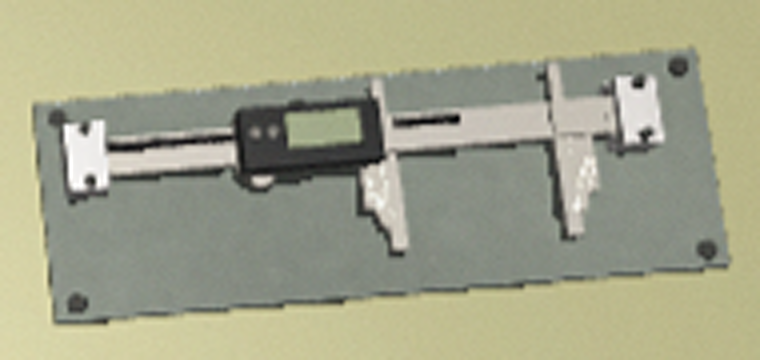

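View pics/c_blk.png

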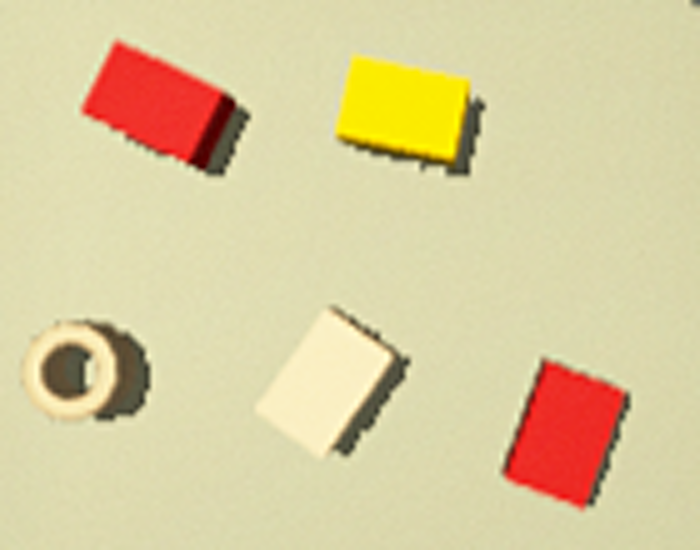

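Run:
```python
from h import *
np.set_printoptions(precision=4,suppress=True)
p=camera_params("top")
cal=[(np.array(c)/4+[355,160]-.4) for c in [(34,102),(694,48),(730,266),(55,322)]]
C=np.array([onz("top",c,.006,p) for c in cal]); print(C, np.linalg.norm(np.diff(C,axis=0,append=C[:1]),axis=1), C.mean(0))
# axis y of caliper: from right to left
d=(C[0]-C[1])+(C[3]-C[2]); th=np.arctan2(-d[0],d[1]); print("cal yaw deg",np.degrees(th)); 
d=(C[0]-C[3])+(C[1]-C[2]); print(np.degrees(np.arctan2(d[1],d[0])))
b=[(np.array(c)/5+[230,240]-.4) for c in [(330,308),(400,357),(327,458),(256,408)]]
B=np.array([onz("top",c,.046,p) for c in b]); print(B, np.linalg.norm(np.diff(B,axis=0,append=B[:1]),axis=1),B.mean(0))
d=(B[0]-B[3])+(B[1]-B[2]); print("block x yaw",np.degrees(np.arctan2(d[1],d[0])))
d=(B[0]-B[1])+(B[3]-B[2]); print("block y yaw-90",np.degrees(np.arctan2(d[1],d[0]))-90)
for nm,q,z in [("mj tip",(398,250),.0185),("mj face root",(398,155),.0185),("fj tip face",(567,237),.0185),("fj face near beam",(552,135),.0185),("slide rear",(238,140),.03)]:
    print(nm,onz("top",np.array(q)/4+[355,160]-.4,z,p))
from scipy.spatial.transform import Rotation as R
s=telemetry.get_state(); print(R.from_rotvec(s["ee_rot"]).as_matrix())
print(camera_params("wrist"))
```

```text
[[ 0.6508  0.0175  0.006 ]
 [ 0.6696 -0.2809  0.006 ]
 [ 0.5697 -0.2879  0.006 ]
 [ 0.5509  0.0116  0.006 ]] [0.299  0.1001 0.3001 0.1001] [ 0.6103 -0.1349  0.006 ]
cal yaw deg 3.6009600141629563
3.672345052470951
[[0.4471 0.1387 0.046 ]
 [0.4308 0.116  0.046 ]
 [0.399  0.1402 0.046 ]
 [0.4154 0.1631 0.046 ]] [0.0279 0.04   0.0282 0.04  ] [0.423  0.1395 0.046 ]
block x yaw -37.46393784204861
block y yaw-90 -35.6096789043013
mj tip [ 0.5778 -0.1377  0.0185]
mj face root [ 0.6202 -0.1405  0.0185]
fj tip face [ 0.5821 -0.2118  0.0185]
fj face near beam [ 0.6278 -0.2088  0.0185]
slide rear [ 0.6257 -0.068   0.03  ]
[[-0.9196  0.3927 -0.0006]
 [ 0.3927  0.9196 -0.0017]
 [-0.0001 -0.0018 -1.    ]]
{'vertical_fov': 60.0069878180599, 'cx': 322.9731482037772, 'cy': 245.47206493563286, 'T': array([[ 0.3939,  0.8703,  0.2956,  0.1793],
       [ 0.9192, -0.3721, -0.1292,  0.6297],
       [-0.0025,  0.3226, -0.9465,  0.3731],
       [ 0.    ,  0.    ,  0.    ,  1.    ]])}
```

Run:
```python
from h import *
im=cv2.imread("pics/side0.png")
def box(c,yaw,xs,ys,zs):
    c_,s_=np.cos(yaw),np.sin(yaw)
    return np.array([[c[0]+c_*x-s_*y,c[1]+s_*x+c_*y,z] for z in zs for x,y in [(xs[0],ys[0]),(xs[1],ys[0]),(xs[1],ys[1]),(xs[0],ys[1])]])
def draw(P,col):
    q=proj("side",P); q=((q+.5)*1).astype(float)
    for a in range(0,len(q),4):
        cv2.polylines(im2,[np.round((q[a:a+4]-o)*k).astype(int)],True,col,1)
y=np.radians(3.64); b=np.radians(-36.6)
for nm,o,w,h,k in [("sb",(320,250),100,80,7),("sc",(300,140),145,95,5)]:
    im2=cv2.resize(im[o[1]:o[1]+h,o[0]:o[0]+w],None,fx=k,fy=k,interpolation=cv2.INTER_CUBIC)
    draw(box((.423,.1395),b,(-.02,.02),(-.014,.014),(0,.046)),(0,0,255))
    draw(box((.6103,-.1349),y,(-.05,.05),(-.15,.15),(.006,)),(0,0,255))
    draw(box((.6103,-.1349),y,(-.032,.012),(-.091,-.075),(.0185,)),(255,0,0))
    draw(box((.6103,-.1349),y,(.006,.034),(.004,.066),(.03,)),(255,0,0))
    cv2.imwrite(f"pics/{nm}.png",im2)
```

```text
(no output)
```

View pics/sb.png

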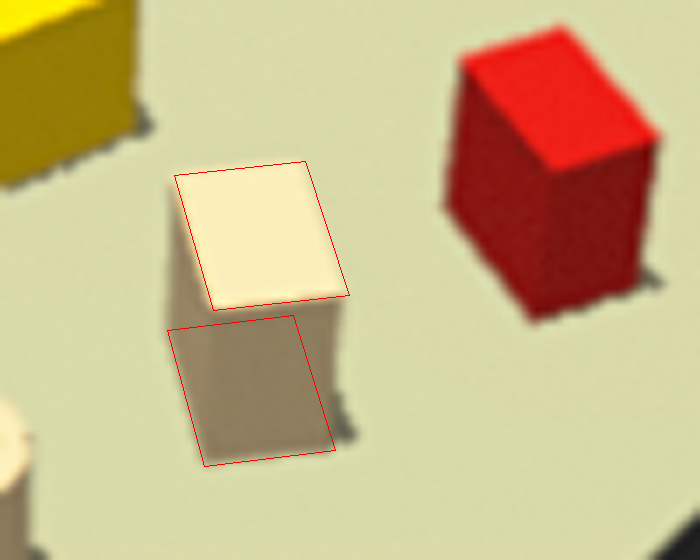

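View pics/sc.png

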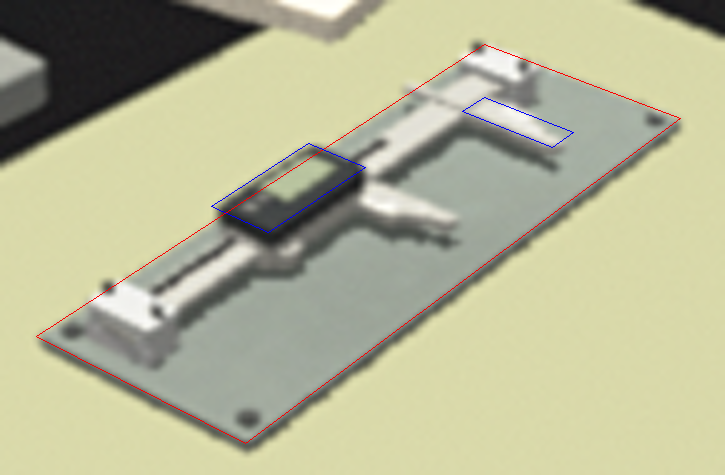

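Side-camera reprojections of the block and plate agree to about 1–2 mm. The block measures about 40 × 28 mm, and its 40 mm axis is at yaw −36.6°. I'll grip across the 40 mm so the fingers stay clear of the jaws.

```bash
cat >> h.py <<'E'
from scipy.spatial.transform import Rotation as Ro
def goal(pos,yaw):
    s=telemetry.get_state(); R=Ro.from_rotvec(s["ee_rot"]).as_matrix(); y=np.radians(yaw)
    Y=np.array([np.cos(y),np.sin(y),0]); Z=np.array([0,0,-1.]); X=np.cross(Y,Z)
    Rt=np.c_[X,Y,Z]; sh=R.T@(np.array(pos)-s["tool_pos"])/.04; t=np.degrees(Ro.from_matrix(R.T@Rt).as_rotvec())/6
    print("t",round(s["clock"],2),"pos",s["tool_pos"].round(4),"yaw",round(np.degrees(np.arctan2(R[1,1],R[0,1])),2),"F",s["wrist_force"].round(2),"op",round(s["opening"],4))
    print("row",sh.round(3),t.round(3))
E
python3 - <<'E'
from h import *
goal((.423,.1395,.15),-36.6)
E
```

```text
t 0.1 pos [0.2551 0.5972 0.2072] yaw 66.87 F [-0.19 -0.54 -0.81] op 0.0854
row [-8.354 -8.871  1.448] [-1.1000e-02  1.6000e-02  1.7246e+01]
```

```bash
python3 -m crank '[[[-4.2,-4.4,0.7,0,0,8.6,0],[-4.2,-4.4,0.7,0,0,8.6,0],[-4.2,-4.4,0.7,0,0,8.6,0],[-4.2,-4.4,0.7,0,0,8.6,0],[-4.2,-4.4,0.7,0,0,8.6,0],[-4.2,-4.4,0.7,0,0,8.6,0],[-4.2,-4.4,0.7,0,0,8.6,0],[-4.2,-4.4,0.7,0,0,8.6,0]]]' 30
python3 -c "
from h import *
goal((.423,.1395,.15),-36.6)"
```

```text
clock: 0.77
tool_pos: [0.3418, 0.3666, 0.1798]
ee_rot: [1.919, 2.487, -0.002]
wrist_force: [-0.1, 0.6, -0.5]
opening: 0.0853
t 0.77 pos [0.3418 0.3666 0.1798] yaw 14.69 F [-0.06  0.64 -0.54] op 0.0853
row [-6.007  0.525  0.749] [-4.000e-03  1.200e-02  8.548e+00]
```

```bash
python3 -m crank '[[[-6,0.5,0.75,0,0,8.5,0],[-6,0.5,0.75,0,0,8.5,0],[-6,0.5,0.75,0,0,8.5,0],[-6,0.5,0.75,0,0,8.5,0],[-6,0.5,0.75,0,0,8.5,0],[-6,0.5,0.75,0,0,8.5,0],[-6,0.5,0.75,0,0,8.5,0],[-6,0.5,0.75,0,0,8.5,0]]]'
python3 -c "
from h import *
goal((.423,.1395,.10),-36.6)
im=snapshot('wrist'); cv2.imwrite('pics/w1.png',im[:,:,::-1]); np.save('w1.npy',camera_params('wrist')['T'])"
```

```text
clock: 1.43
tool_pos: [0.4233, 0.1413, 0.1498]
ee_rot: [-2.801, -1.422, 0.001]
wrist_force: [-1.1, 0.4, 0.1]
opening: 0.0854
t 1.43 pos [0.4233 0.1413 0.1498] yaw -36.18 F [-1.15  0.44  0.05] op 0.0854
row [-0.039  0.021  1.246] [-0.004  0.007  0.069]
```

View pics/w1.png

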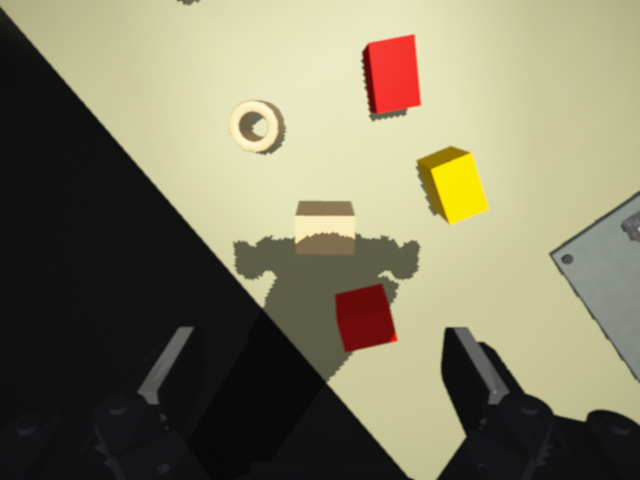

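Run:
```python
from h import *
p=camera_params("wrist"); s=telemetry.get_state()
c,q=np.cos(np.radians(-36.6)),np.sin(np.radians(-36.6))
P=[[.423+c*x-q*y,.1395+q*x+c*y,.046] for x,y in [(-.02,-.014),(.02,-.014),(.02,.014),(-.02,.014)]]
print(proj("wrist",P,p).round(1)); print(proj("wrist",[[.423,.1395,0],s["tool_pos"]],p).round(1)); print(p["T"].round(3))
crop("pics/w1.png",270,180,110,90,7,"pics/w1c.png")
```

```text
[[296.1 255.9]
 [353.9 256.6]
 [355.5 217.5]
 [295.8 216.7]]
[[325.1 219.2]
 [321.6 302.1]]
[[ 0.811 -0.554 -0.19   0.472]
 [-0.586 -0.767 -0.262  0.21 ]
 [-0.001  0.324 -0.946  0.316]
 [ 0.     0.     0.     1.   ]]
```

View pics/w1c.png

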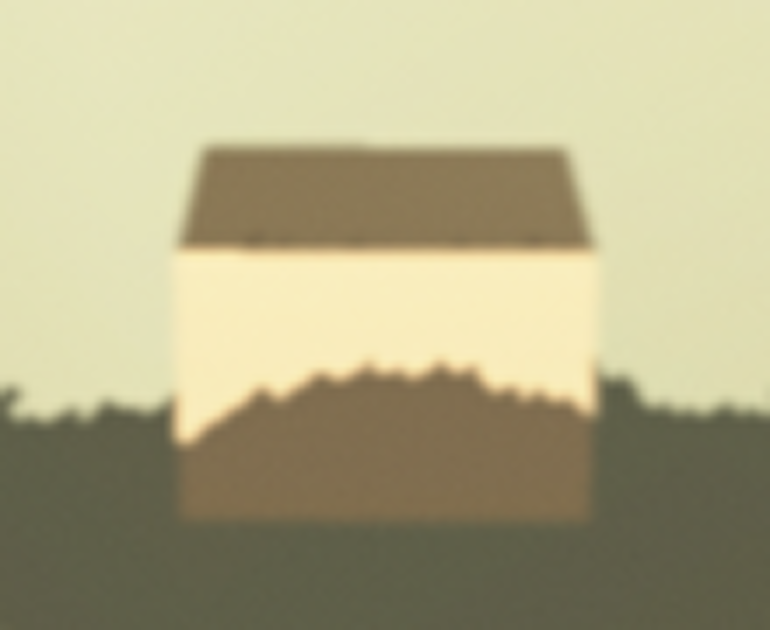

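Run:
```python
from h import *
p=camera_params("wrist")
B=np.array([onz("wrist",np.array(c)/7+[269.6,179.6],.046,p) for c in [(178,248),(598,248),(590,521),(178,521)]])
print(B,B.mean(0),np.linalg.norm(np.diff(B,axis=0,append=B[:1]),axis=1)); d=B[1]-B[0]+B[2]-B[3]; print(np.degrees(np.arctan2(d[1],d[0])))
m=(B.mean(0)+[.423,.1395,.046])/2
goal((m[0],m[1],.016),-36.2)
```

```text
[[0.41557793 0.1639172  0.046     ]
 [0.44813834 0.14039957 0.046     ]
 [0.43178642 0.11793361 0.046     ]
 [0.39881201 0.14174647 0.046     ]] [0.42357867 0.14099921 0.046     ] [0.0401654  0.02778677 0.04067387 0.02779635]
-35.83753890659593
t 1.48 pos [0.423  0.1432 0.15  ] yaw -35.78 F [-0.39  0.38 -0.74] op 0.0855
row [-0.056  0.05   3.35 ] [-0.006  0.001  0.069]
```

Wrist view confirms the block: top corners at (295,215)–(354,254), about 40 × 27.8 mm, yaw −36°. The yellow block is near one finger, so I'll pre-close partway before descending.

```bash
python3 -m crank '[[[-0.05,0.05,0.5,0,0,0.05,0.3],[-0.05,0.05,1.2,0,0,0.05,0.3],[-0.05,0.05,1.4,0,0,0.05,0.3],[-0.05,0.05,1.6,0,0,0.05,0.3],[-0.05,0.05,1.6,0,0,0.05,0.3]]]'
python3 -c "
from h import *
goal((.4233,.1403,.013),-36.1)
im=snapshot('wrist'); cv2.imwrite('pics/w2.png',im[:,:,::-1])"
```

```text
clock: 1.9
tool_pos: [0.4226, 0.1414, 0.0852]
ee_rot: [2.797, 1.43, -0.004]
wrist_force: [0.2, -0.4, 0.1]
opening: 0.0598
t 1.9 pos [0.4226 0.1414 0.0852] yaw -35.86 F [ 0.24 -0.36  0.07] op 0.0598
row [-0.009  0.033  1.805] [-0.01   0.022  0.04 ]
```

View pics/w2.png

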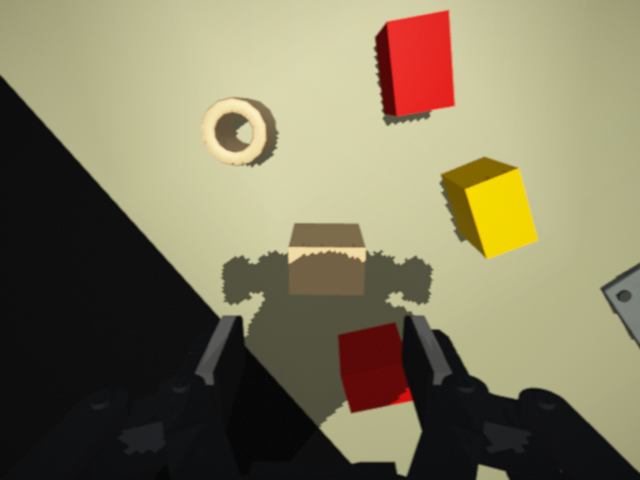

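Block is centred between the fingers (block at 289–366 px, fingers at about 230 and 420), so I'll descend.

```bash
python3 -m crank '[[[0,0.03,0.8,0,0,0.04,0.3],[0,0.03,1.4,0,0,0.04,0.3],[0,0.03,1.8,0,0,0.04,0.3],[0,0.03,1.8,0,0,0.04,0.3],[0,0.03,1.8,0,0,0.04,0.3]]]'
python3 -c "
from h import *
goal((.4233,.1403,.013),-36.1)
im=snapshot('wrist'); cv2.imwrite('pics/w3.png',im[:,:,::-1])"
```

```text
clock: 2.37
tool_pos: [0.4251, 0.1405, 0.0148]
ee_rot: [-2.802, -1.42, -0.001]
wrist_force: [0.1, 0.2, 1.0]
opening: 0.0597
t 2.37 pos [0.4251 0.1405 0.0148] yaw -36.24 F [0.06 0.21 0.97] op 0.0597
row [-0.031 -0.034  0.044] [ 0.001 -0.003 -0.023]
```

View pics/w3.png

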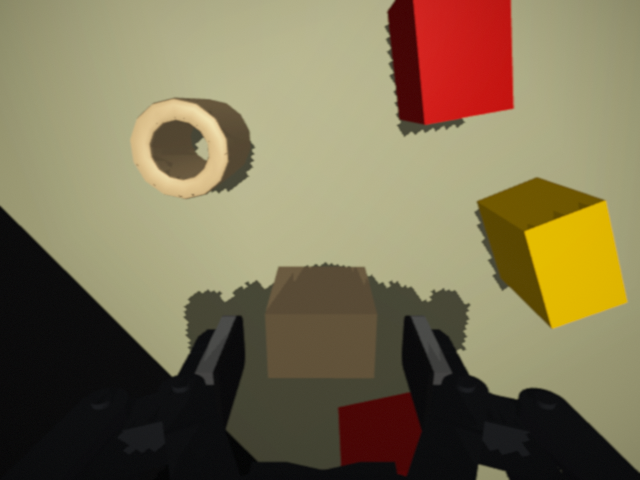

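Block stands between the pads (266–377 px) with room on both sides. Now close gently.

```bash
python3 -m crank '[[[0,0,0.04,0,0,0,0.4],[0,0,0.04,0,0,0,0.5],[0,0,0.04,0,0,0,0.55],[0,0,0.04,0,0,0,0.6],[0,0,0.04,0,0,0,0.65],[0,0,0.04,0,0,0,0.65],[0,0,0.04,0,0,0,0.65]]]' 20
python3 -c "
from h import *
goal((.4233,.1403,.10),-36.1)"
```

```text
clock: 3.0
tool_pos: [0.4257, 0.1408, 0.0138]
ee_rot: [-2.802, -1.419, -0.004]
wrist_force: [-1.4, 0.7, 7.7]
opening: 0.0394
t 3.0 pos [0.4257 0.1408 0.0138] yaw -36.27 F [-1.45  0.67  7.68] op 0.0394
row [-0.04  -0.039 -2.154] [ 0.004 -0.023 -0.028]
```

```bash
python3 -m crank '[[[0,0,-0.4,0,0,0,0.65],[0,0,-1,0,0,0,0.65],[0,0,-2,0,0,0,0.65],[0,0,-2.4,0,0,0,0.65],[0,0,-2.4,0,0,0,0.65]]]'
python3 -c "
from h import *
y=np.radians(3.64)
# block centre target in caliper frame
lx,ly=-.0095,-.075+.004+.0139
g=np.array([.6103,-.1349])+[np.cos(y)*lx-np.sin(y)*ly,np.sin(y)*lx+np.cos(y)*ly]; print(g)
goal((g[0],g[1],.12),3.64)
im=snapshot('wrist'); cv2.imwrite('pics/w4.png',im[:,:,::-1])"
```

```text
clock: 3.42
tool_pos: [0.428, 0.1416, 0.1127]
ee_rot: [-2.801, -1.419, -0.015]
wrist_force: [0.7, 0.5, -0.4]
opening: 0.0394
[ 0.60444429 -0.19248794]
t 3.42 pos [0.428  0.1416 0.1127] yaw -36.27 F [ 0.7   0.47 -0.44] op 0.0394
row [-4.122  8.499 -0.193] [ 0.058 -0.072 -6.652]
```

View pics/w4.png

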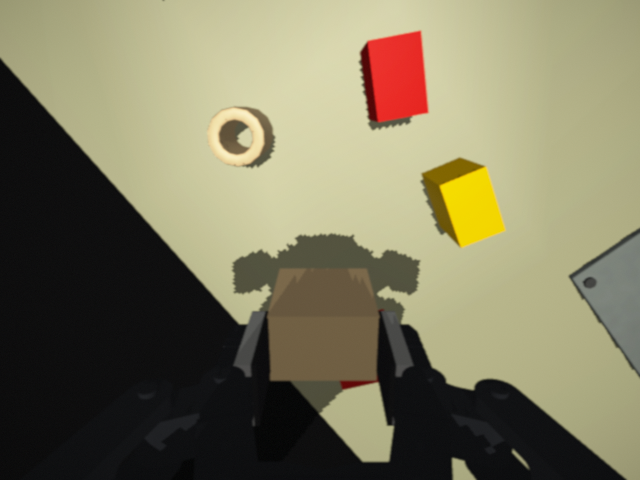

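Block held square, with top corners at about (268,316), (378,316), (378,380), (270,380). Now I'll get its offset in the tool frame.

Run:
```python
from h import *
p=camera_params("wrist"); s=telemetry.get_state(); R=Ro.from_rotvec(s["ee_rot"]).as_matrix()
crop("pics/w4.png",250,290,150,110,5,"pics/w4c.png")
B=np.array([onz("wrist",c,s["tool_pos"][2]+.0322,p) for c in [(268,316),(378,316),(378,380),(270,380)]])
L=(B-s["tool_pos"])@R; print(L.round(4),L.mean(0).round(4)); print(np.linalg.norm(np.diff(B,axis=0,append=B[:1]),axis=1))
```

```text
[[ 0.0106 -0.0192 -0.0322]
 [ 0.0105  0.0205 -0.0321]
 [-0.0168  0.0216 -0.0323]
 [-0.0167 -0.0196 -0.0323]] [-0.0031  0.0008 -0.0322]
[0.03971695 0.02738029 0.04125782 0.027347  ]
```

View pics/w4c.png

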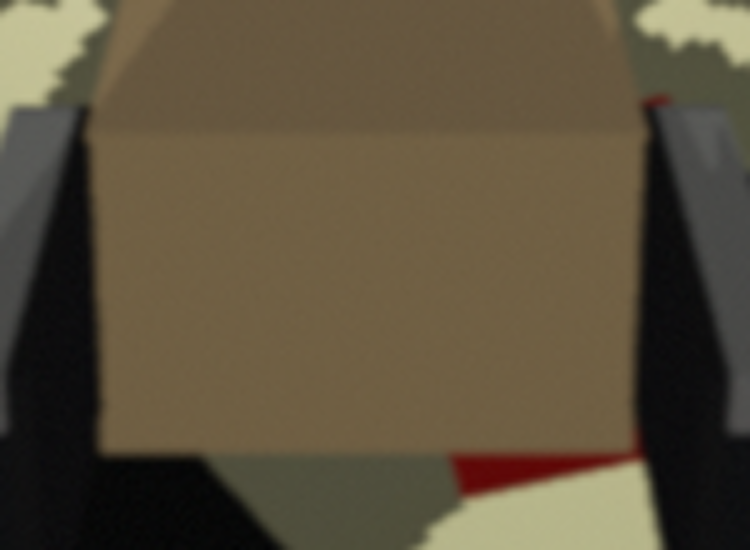

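```bash
cat >> h.py <<'E'
CO=np.array([.6103,-.1349]); CY=np.radians(3.64)
def cal(lx,ly):
    return CO+[np.cos(CY)*lx-np.sin(CY)*ly,np.sin(CY)*lx+np.cos(CY)*ly]
E
python3 -c "
from h import *
g=cal(-.0115,-.075+.005+.0139+.0023); print(g)
goal((g[0],g[1],.13),3.64)"
```

```text
[ 0.60223881 -0.18932157]
t 3.47 pos [0.4262 0.1411 0.1106] yaw -36.25 F [-1.08  0.83 -0.51] op 0.0396
row [-4.056  8.435 -0.495] [ 0.03  -0.044 -6.649]
```

```bash
python3 -m crank '[[[-0.3,0.6,-0.2,0,0,-0.8,0.65],[-0.7,1.4,-0.4,0,0,-1.6,0.65],[-1.1,2.3,-0.5,0,0,-2.4,0.65],[-1.5,3.2,-0.5,0,0,-3.2,0.65],[-1.9,4.0,-0.5,0,0,-4.0,0.65],[-2.3,4.8,-0.5,0,0,-4.8,0.65],[-2.7,5.6,-0.5,0,0,-5.6,0.65],[-3.1,6.4,-0.5,0,0,-6.4,0.65]]]'
python3 -c "
from h import *
g=cal(-.0115,-.075+.005+.0139+.0023)
goal((g[0],g[1],.12),3.64)"
```

```text
clock: 4.13
tool_pos: [0.557, -0.1126, 0.1266]
ee_rot: [-2.173, -2.265, 0.003]
wrist_force: [1.3, 0.9, -1.0]
opening: 0.0391
t 4.13 pos [ 0.557  -0.1126  0.1266] yaw 2.36 F [ 1.28  0.89 -0.97] op 0.0391
row [-1.964  1.052  0.161] [-0.031 -0.007 -0.213]
```

```bash
python3 -m crank '[[[-0.7,0.4,0.1,0,0,-0.2,0.65],[-1.3,0.7,0.15,0,0,-0.2,0.65],[-1.8,0.95,0.15,0,0,-0.2,0.65],[-1.95,1.05,0.15,0,0,-0.2,0.65],[-1.95,1.05,0.15,0,0,-0.2,0.65],[-1.95,1.05,0.15,0,0,-0.2,0.65]]]'
python3 -c "
from h import *
g=cal(-.0115,-.075+.005+.0139+.0023)
goal((g[0],g[1],.12),3.64)
for n in ('wrist','side','top'):
  im=snapshot(n); cv2.imwrite('pics/%s5.png'%n,im[:,:,::-1])
crop('pics/side5.png',290,100,160,120,5,'pics/side5c.png')"
```

```text
clock: 4.63
tool_pos: [0.6015, -0.1866, 0.1211]
ee_rot: [-2.154, -2.283, 0.001]
wrist_force: [-0.2, 0.6, -1.0]
opening: 0.0395
t 4.63 pos [ 0.6015 -0.1866  0.1211] yaw 3.33 F [-0.24  0.56 -0.98] op 0.0395
row [-0.07   0.015  0.029] [-0.025 -0.016 -0.051]
```

View pics/wrist5.png

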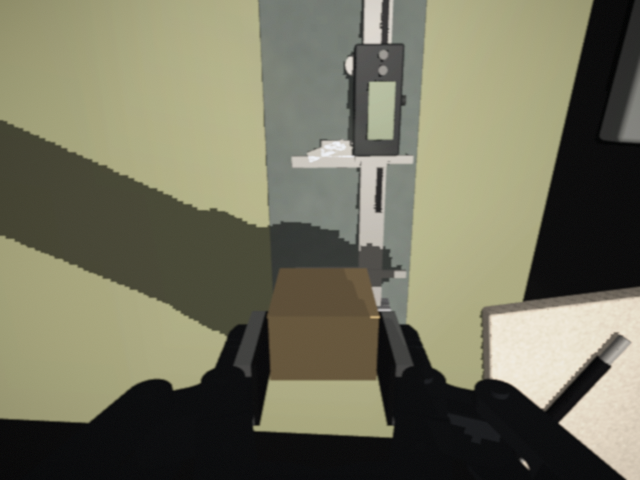

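View pics/side5c.png

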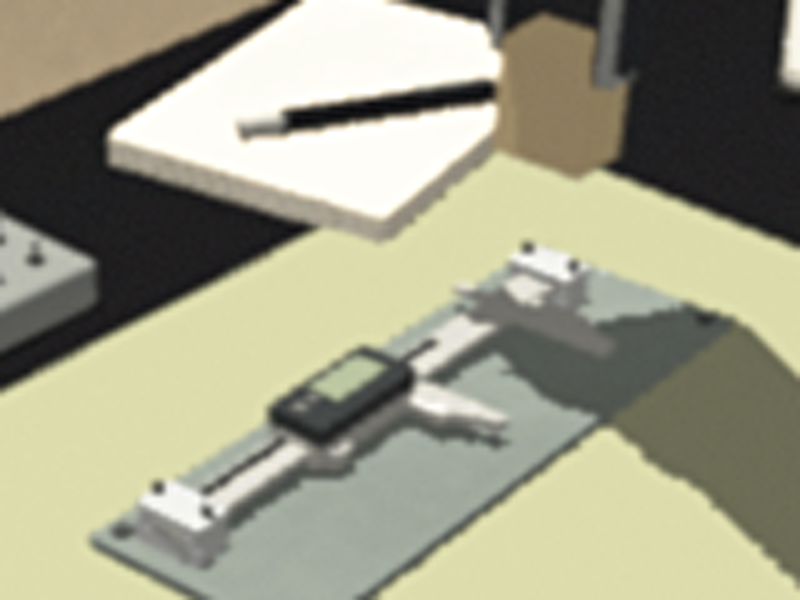

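Wrist view: the moving jaw's face edge runs (292,167)–(357,167), the beam's left edge is near column 360, and the plate's left edge is near 262–270. The side view shows the block held above the far jaw. I'll cross-check the caliper pose with this view.

Run:
```python
from h import *
crop("pics/wrist5.png",255,0,190,150,4,"pics/w5a.png")
crop("pics/wrist5.png",255,140,190,145,4,"pics/w5b.png")
```

```text
(no output)
```

View pics/w5b.png

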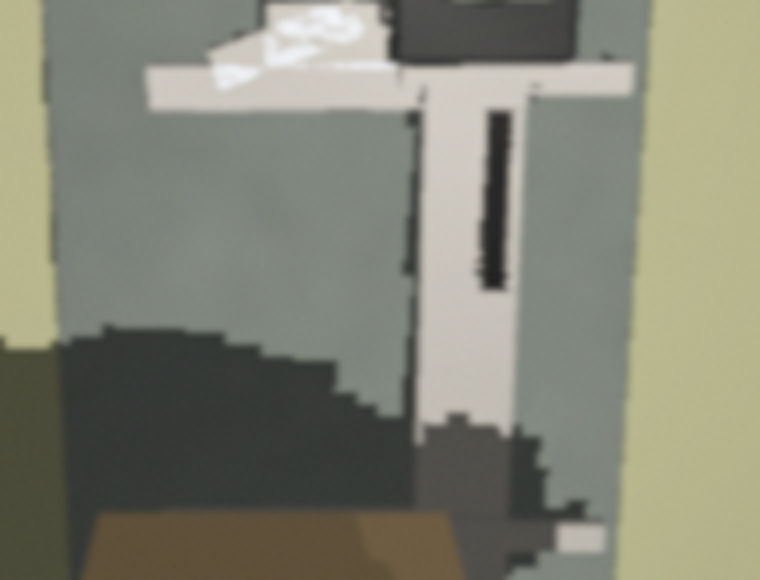

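View pics/w5a.png

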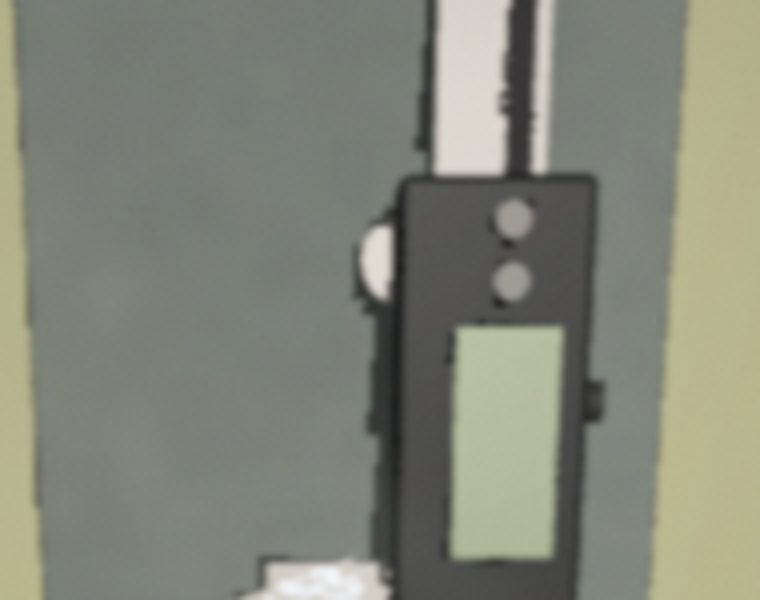

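Run:
```python
from h import *
# fresh reading of pose ~ same as picture (arm holding)
p=camera_params("wrist"); s=telemetry.get_state(); print(s["tool_pos"].round(4))
def loc(w):
    d=w[:2]-CO; return np.array([np.cos(CY)*d[0]+np.sin(CY)*d[1],-np.sin(CY)*d[0]+np.cos(CY)*d[1]])
for nm,q,z in [("mface tip",(150,111),.0185),("mface beam",(418,108),.0185),("fstub near",(557,525),.0185),("fstub far",(604,524),.0185),("beam L",(420,120),.018),("beam L2",(414,430),.018),("beam R",(526,120),.018),("beam R2",(513,430),.018),("plate L",(48,150),.006),("plate R",(643,150),.006),("plate L2",(65,450),.006),("plate R2",(621,450),.006)]:
    w=onz("wrist",np.array(q)/4+[254.6,139.6],z,p); print(nm,w.round(4),(1e3*loc(w)).round(1))
for nm,q,z in [("hous rearL",(403,180),.03),("rearR",(595,180),.03)]:
    w=onz("wrist",np.array(q)/4+[254.6,-.4],z,p); print(nm,w.round(4),(1e3*loc(w)).round(1))
R=Ro.from_rotvec(s["ee_rot"]).as_matrix()
B=np.array([onz("wrist",c,s["tool_pos"][2]+.0322,p) for c in [(268,316.5),(378.5,316.5),(377,380.5),(270,380.5)]])
print("block",[(1e3*loc(b)).round(1) for b in B],((B-s["tool_pos"])@R).mean(0))
```

```text
[ 0.602  -0.1854  0.1221]
mface tip [ 0.5798 -0.1427  0.0185] [-30.9  -5.8]
mface beam [ 0.6228 -0.1396  0.0185] [12.2 -5.5]
fstub near [ 0.6534 -0.2103  0.0185] [ 38.2 -78. ]
fstub far [ 0.6616 -0.2096  0.0185] [ 46.4 -77.8]
beam L [ 0.6234 -0.1416  0.018 ] [12.6 -7.5]
beam L2 [ 0.627  -0.1944  0.018 ] [ 12.9 -60.5]
beam R [ 0.6405 -0.1406  0.018 ] [29.8 -7.6]
beam R2 [ 0.644  -0.1934  0.018 ] [ 29.9 -60.5]
plate L [ 0.5619 -0.1521  0.006 ] [-49.4 -14.1]
plate R [ 0.6627 -0.1461  0.006 ] [ 51.6 -14.5]
plate L2 [ 0.5658 -0.2061  0.006 ] [-48.9 -68.2]
plate R2 [ 0.6658 -0.2001  0.006 ] [ 51.3 -68.6]
hous rearL [ 0.6137 -0.0702  0.03  ] [ 7.5 64.3]
rearR [ 0.6407 -0.0686  0.03  ] [34.6 64.2]
block [array([-30.8, -39.9]), array([  9.1, -40.1]), array([  9.6, -67.5]), array([-31.4, -67.4])] [-0.0037802   0.00053179 -0.03220736]
```

```bash
python3 -m crank '[[[-0.1,0,0.5,0,0,-0.05,0.65],[-0.1,0,1.1,0,0,-0.05,0.65],[-0.1,0,1.6,0,0,-0.05,0.65],[-0.1,0,1.9,0,0,-0.05,0.65],[-0.1,0,2.0,0,0,-0.05,0.65],[-0.1,0,2.0,0,0,-0.05,0.65]]]'
python3 -c "
from h import *
g=cal(-.0115,-.075+.005+.0139+.0020)
goal((g[0],g[1],.020),3.64)
for n in ('wrist','side','top'):
  im=snapshot(n); cv2.imwrite('pics/%s6.png'%n,im[:,:,::-1])
crop('pics/side6.png',340,100,110,90,7,'pics/side6c.png')
crop('pics/top6.png',430,150,110,90,7,'pics/top6c.png')"
```

```text
clock: 5.28
tool_pos: [0.6022, -0.1905, 0.0419]
ee_rot: [-2.148, -2.291, 0.001]
wrist_force: [0.1, -0.7, -0.4]
opening: 0.0397
t 5.28 pos [ 0.6022 -0.1905  0.0419] yaw 3.69 F [ 0.08 -0.7  -0.44] op 0.0397
row [0.022 0.004 0.547] [-0.015 -0.009  0.008]
```

View pics/side6c.png

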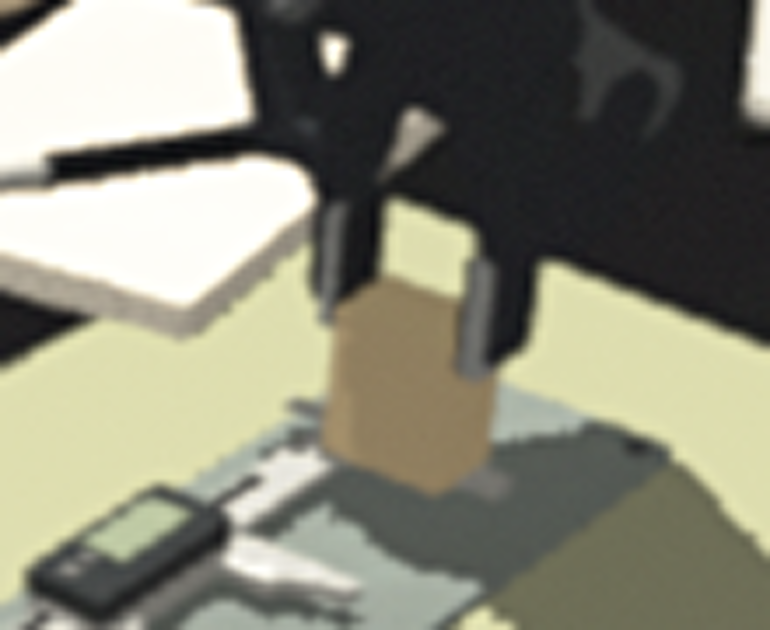

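View pics/wrist6.png

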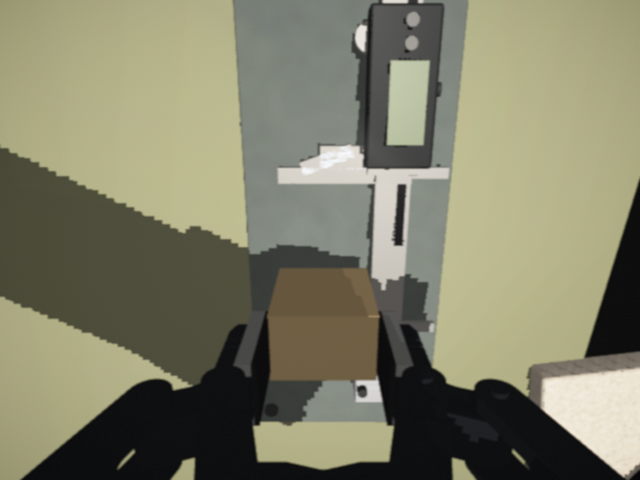

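View pics/top6c.png

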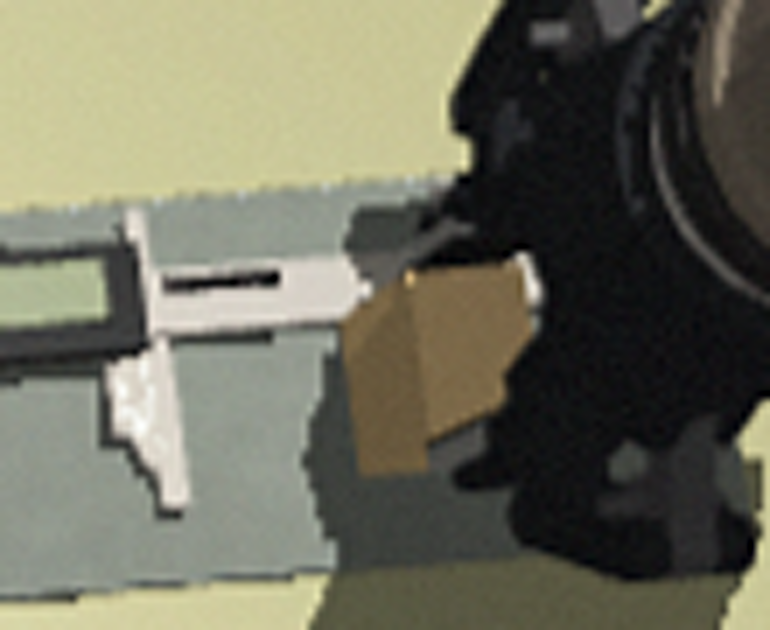

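Block hovers with its foot about 28 mm above the table. All three views show it left of the fixed jaw, clear of the beam. I'll check the block outline against a model in the top and side views.

Run:
```python
from h import *
s=telemetry.get_state(); R=Ro.from_rotvec(s["ee_rot"]).as_matrix(); print(s["tool_pos"].round(4))
dz=.0138
for cam,o,k,src in [("top",(430,150),7,"pics/top6c.png"),("side",(340,100),7,"pics/side6c.png")]:
    im=cv2.imread(src)
    for off,col in [(-.002,(0,0,255)),(-.004,(255,0,0))]:
        c=s["tool_pos"]+R@[off,0,0]; b=c[2]-dz
        P=[c+R[:,1]*x+R[:,0]*y+[0,0,z-c[2]] for z in (b,b+.046) for x,y in [(-.02,-.0139),(.02,-.0139),(.02,.0139),(-.02,.0139)]]
        q=(proj(cam,P)+.5-o)*k
        for a in (0,4): cv2.polylines(im,[np.round(q[a:a+4]).astype(int)],True,col,1)
    # fixed jaw model & beam edge
    J=[np.r_[cal(x,y),.0185] for x,y in [(-.032,-.091),(.012,-.091),(.012,-.075),(-.032,-.075)]]
    cv2.polylines(im,[np.round((proj(cam,J)+.5-o)*k).astype(int)],True,(0,255,0),1)
    J=[np.r_[cal(x,y),.018] for x,y in [(.012,-.091),(.028,-.091),(.028,0),(.012,0)]]
    cv2.polylines(im,[np.round((proj(cam,J)+.5-o)*k).astype(int)],True,(0,255,0),1)
    cv2.imwrite(src.replace("6c","6m"),im)
```

```text
[ 0.6039 -0.1918  0.044 ]
```

View pics/top6m.png

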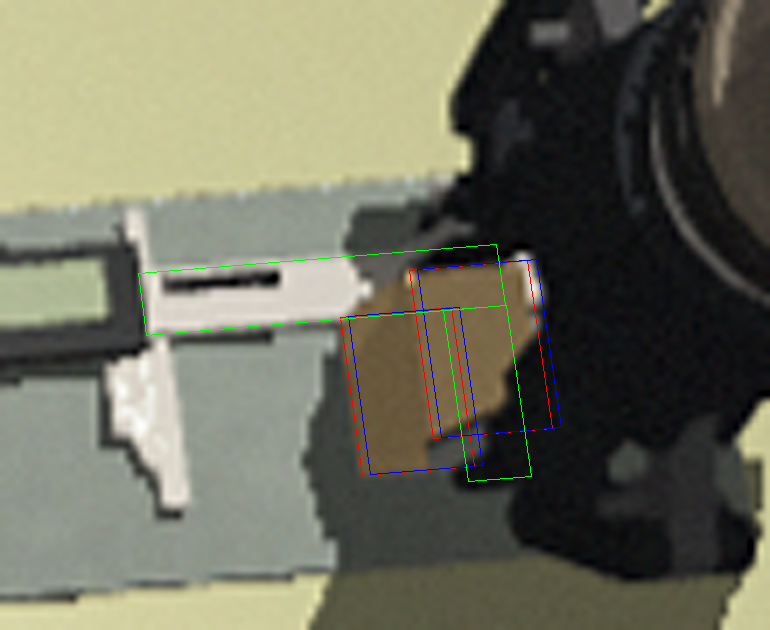

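View pics/side6m.png

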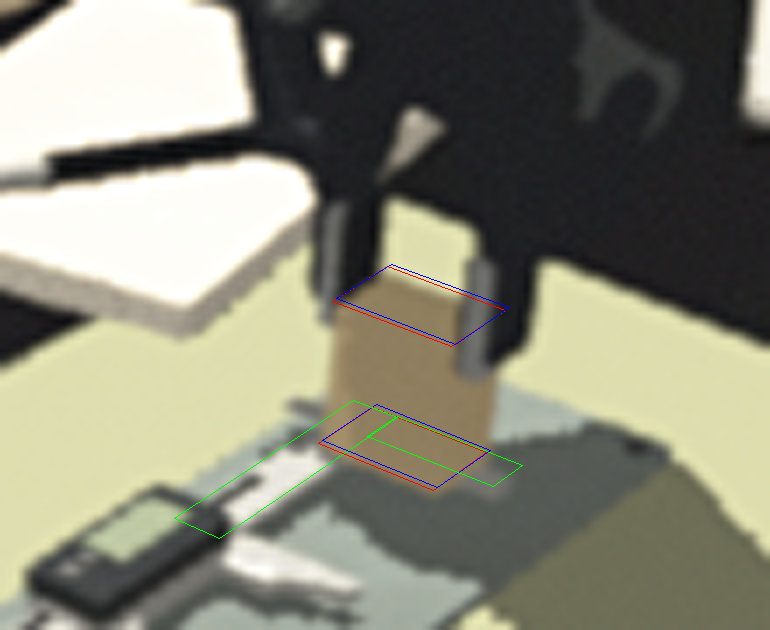

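Top and side models match with the block about 2 mm off the TCP. Estimated gaps are about 3.5 mm to the fixed jaw and 3 mm to the beam. I'll nudge 1 mm away and lower.

```bash
python3 -m crank '[[[0.025,-0.02,0.1,0,0,0,0.65],[0.025,-0.02,0.25,0,0,0,0.65],[0.025,-0.02,0.4,0,0,0,0.65],[0.025,-0.02,0.48,0,0,0,0.65],[0.025,-0.02,0.5,0,0,0,0.65],[0.025,-0.02,0.5,0,0,0,0.65]]]'
python3 -m crank '[[[0,0,0.02,0,0,0,0.65],[0,0,0.04,0,0,0,0.65],[0,0,0.04,0,0,0,0.65]]]'
```

```text
clock: 5.93
tool_pos: [0.6015, -0.1906, 0.022]
ee_rot: [-2.149, -2.29, 0.001]
wrist_force: [-0.0, -0.2, -0.7]
opening: 0.0397
clock: 6.18
tool_pos: [0.602, -0.1907, 0.021]
ee_rot: [2.15, 2.291, 0.0]
wrist_force: [-0.1, 0.2, -0.8]
opening: 0.0394
```

```bash
python3 -m crank '[[[0,0,0.02,0,0,0,0.65],[0,0,0.03,0,0,0,0.65],[0,0,0.03,0,0,0,0.65]]]'
python3 -c "
from h import *
goal((.602,-.191,.0198),3.64)
for n in ('wrist','side'):
  im=snapshot(n); cv2.imwrite('pics/%s7.png'%n,im[:,:,::-1])
crop('pics/side7.png',340,100,110,90,7,'pics/side7c.png')"
```

```text
clock: 6.43
tool_pos: [0.602, -0.1907, 0.02]
ee_rot: [2.15, 2.291, 0.0]
wrist_force: [-0.3, -0.7, 0.9]
opening: 0.0395
t 6.43 pos [ 0.602  -0.1907  0.02  ] yaw 3.63 F [-0.34 -0.68  0.93] op 0.0395
row [-0.006 -0.002  0.004] [ 0.003 -0.    -0.002]
```

View pics/side7c.png

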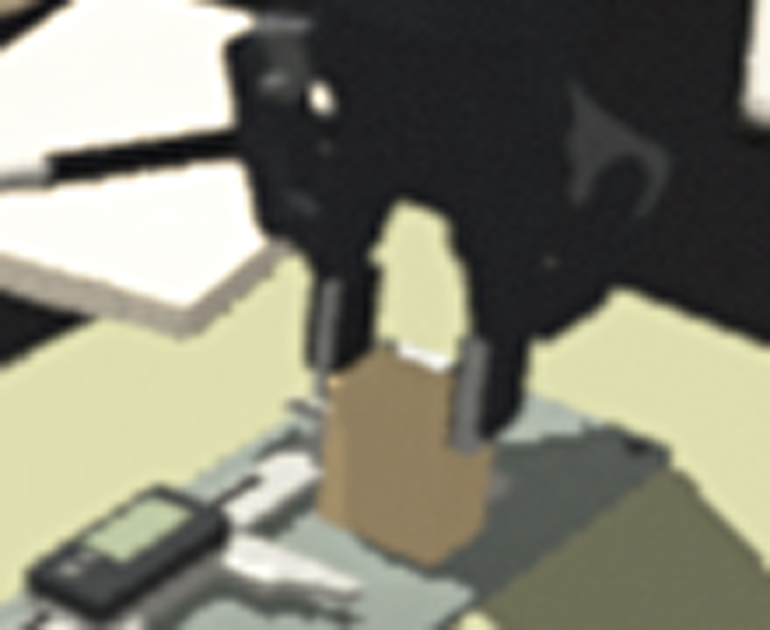

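View pics/wrist7.png

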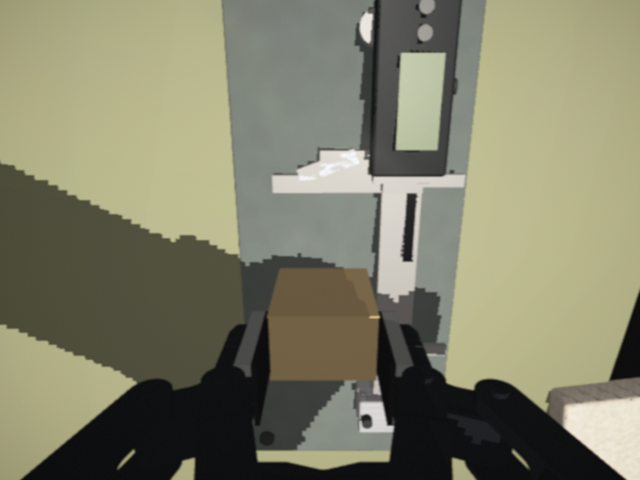

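Block sits between jaw and beam, at or within about 1 mm of the plate. I'll seat it with small steps.

```bash
python3 -m crank '[[[0,0,0.015,0,0,0,0.65],[0,0,0.015,0,0,0,0.65]]]'; python3 -m crank '[[[0,0,0.015,0,0,0,0.65],[0,0,0.015,0,0,0,0.65]]]'
```

```text
clock: 6.7
tool_pos: [0.6021, -0.1908, 0.0199]
ee_rot: [2.15, 2.291, 0.001]
wrist_force: [-2.1, -0.6, 4.2]
opening: 0.039
clock: 6.87
tool_pos: [0.6021, -0.1908, 0.0199]
ee_rot: [-2.15, -2.29, -0.001]
wrist_force: [-3.4, 0.3, 7.6]
opening: 0.0394
```

Seated (force 4 N, then 7.6 N, with no further descent). Open gently.

```bash
python3 -m crank '[[[0,0,-0.015,0,0,0,0.5],[0,0,-0.015,0,0,0,0.46],[0,0,-0.015,0,0,0,0.4],[0,0,-0.015,0,0,0,0.36],[0,0,-0.015,0,0,0,0.33],[0,0,-0.015,0,0,0,0.33]]]'
python3 -c "
from h import *
im=snapshot('wrist'); cv2.imwrite('pics/w8.png',im[:,:,::-1])"
```

```text
clock: 7.37
tool_pos: [0.6018, -0.1906, 0.019]
ee_rot: [-2.15, -2.291, 0.0]
wrist_force: [-0.4, -0.1, -0.2]
opening: 0.0575
```

View pics/w8.png

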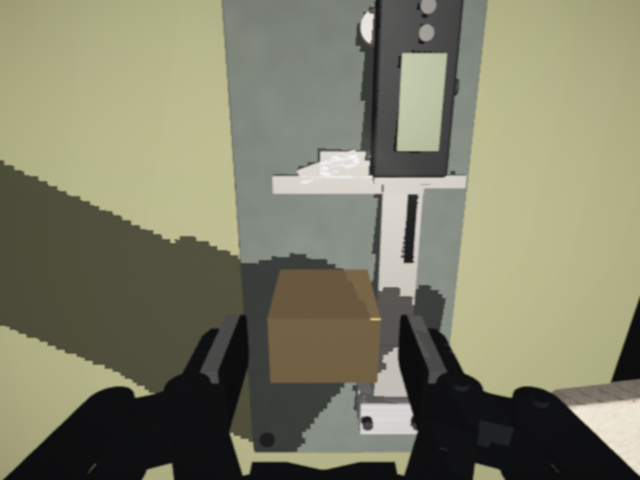

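Released. The block stands at (268–380, 318–382) with finger clearance on both sides. I'll rise straight up, then move behind the slide.

```bash
python3 -m crank '[[[0,0,-0.3,0,0,0,0.33],[0,0,-0.9,0,0,0,0.33],[0,0,-1.7,0,0,0,0.33],[0,0,-2,0,0,0,0.33],[0,0,-2,0,0,0,0.33]]]'
python3 -c "
from h import *
g=cal(.020,.092)
goal((g[0],g[1],.10),3.64)"
```

```text
clock: 7.83
tool_pos: [0.6049, -0.1921, 0.1039]
ee_rot: [2.145, 2.285, 0.007]
wrist_force: [0.3, -0.4, 0.2]
opening: 0.0574
t 7.83 pos [ 0.6049 -0.1921  0.1039] yaw 3.61 F [ 0.27 -0.38  0.24] op 0.0574
row [3.718 0.724 0.093] [ 0.076  0.022 -0.004]
```

```bash
python3 -m crank '[[[0.8,0.15,0,0,0,0,0.6],[1.7,0.35,0,0,0,0,0.8],[2.6,0.5,0,0,0,0,1],[3.4,0.65,0,0,0,0,1],[3.7,0.73,0,0,0,0,1],[3.7,0.73,0,0,0,0,1],[3.7,0.73,0,0,0,0,1]]]'
python3 -c "
from h import *
g=cal(.020,.092)
goal((g[0],g[1],.023),3.64)
for n in ('wrist','side','top'):
  im=snapshot(n); cv2.imwrite('pics/%s9.png'%n,im[:,:,::-1])
crop('pics/side9.png',300,90,150,120,5,'pics/side9c.png')
crop('pics/top9.png',355,150,190,100,4,'pics/top9c.png')"
```

```text
clock: 8.42
tool_pos: [0.6213, -0.0411, 0.0987]
ee_rot: [-2.148, -2.292, 0.002]
wrist_force: [0.9, -0.4, 0.0]
opening: -0.0003
t 8.42 pos [ 0.6213 -0.0411  0.0987] yaw 3.72 F [ 0.9  -0.36  0.03] op -0.0003
row [-0.022  0.078  1.892] [-0.01   0.006  0.013]
```

View pics/wrist9.png

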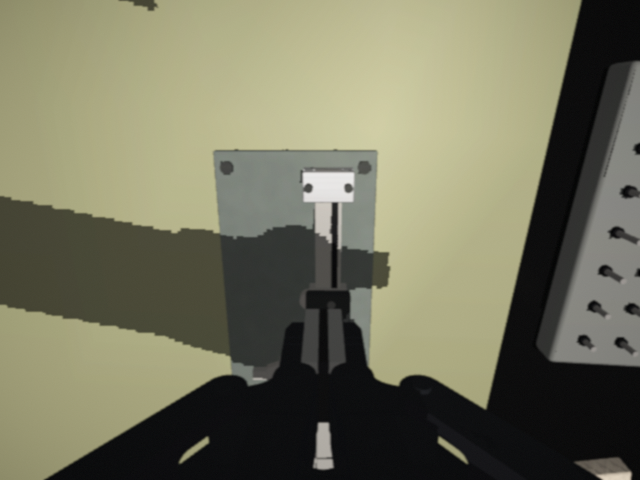

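View pics/top9c.png

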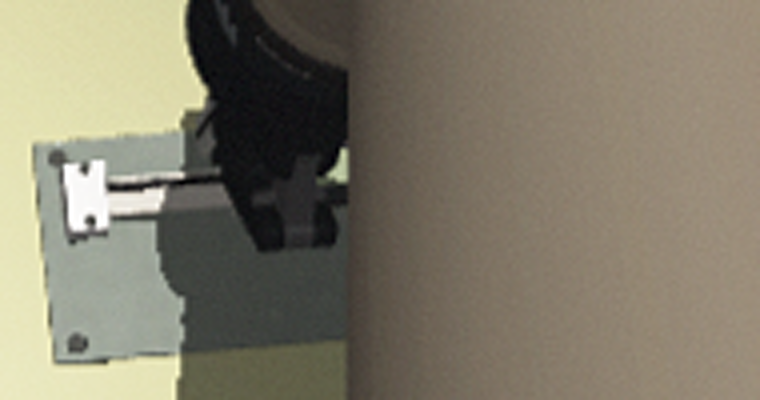

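View pics/side9c.png

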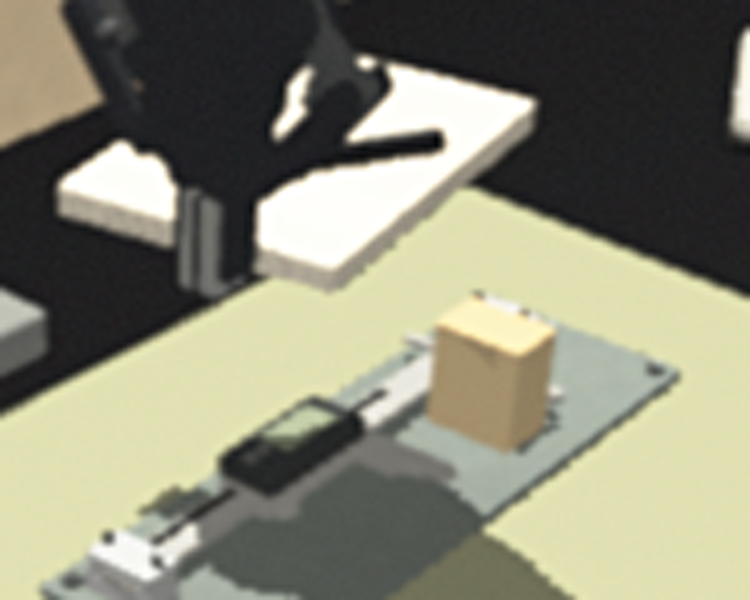

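Block stands upright on the plate. In the wrist view the shut fingers (centred near column 325) are about 3 mm off the beam line (near 329), so I'll correct that and descend behind the slide.

```bash
python3 -m crank '[[[0,0.04,0.5,0,0,0,1],[0,0.08,1.0,0,0,0,1],[0,0.08,1.4,0,0,0,1],[0,0.08,1.6,0,0,0,1],[0,0.08,1.6,0,0,0,1],[0,0.08,1.6,0,0,0,1]]]'
python3 -c "
from h import *
g=cal(.020,.092)
goal((g[0],g[1],.023),3.64)
p=camera_params('wrist')
im=snapshot('wrist'); cv2.imwrite('pics/w10.png',im[:,:,::-1])
crop('pics/w10.png',220,130,190,240,2.5,'pics/w10c.png')
im=snapshot('side'); cv2.imwrite('pics/s10.png',im[:,:,::-1])
crop('pics/s10.png',290,90,160,120,5,'pics/s10c.png')
"
```

```text
clock: 9.07
tool_pos: [0.6248, -0.0424, 0.0353]
ee_rot: [2.152, 2.288, -0.001]
wrist_force: [0.3, -0.2, 0.0]
opening: 0.0
t 9.07 pos [ 0.6248 -0.0424  0.0353] yaw 3.52 F [ 0.3  -0.15  0.01] op 0.0
row [ 0.014 -0.009  0.308] [-0.002  0.005 -0.02 ]
```

View pics/w10c.png

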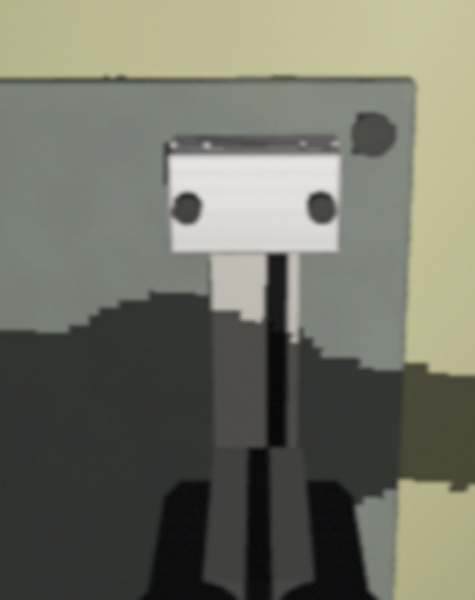

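View pics/s10c.png

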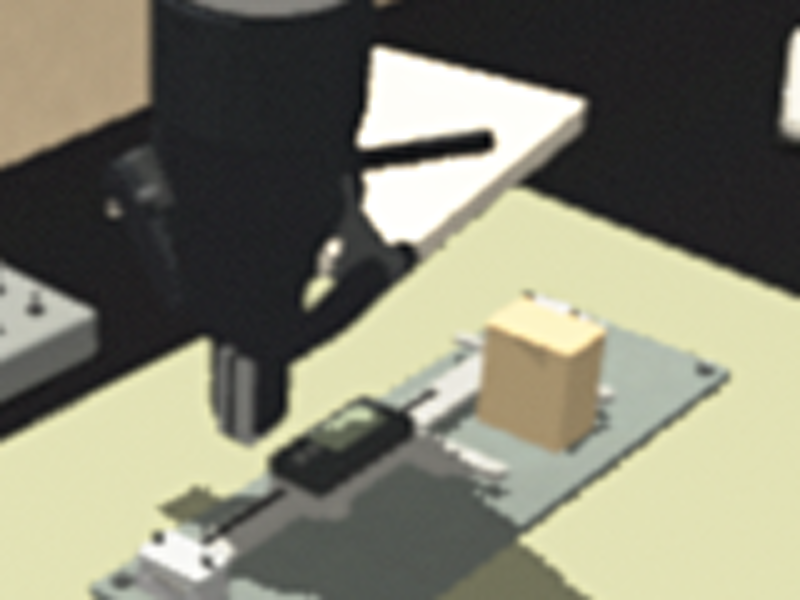

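Fingertips (crop 213–303, centre 258) sit on the beam line (212–298, centre 255) within 1 mm. Descend, then advance.

```bash
python3 -m crank '[[[0,-0.01,0.1,0,0,0,1],[0,-0.01,0.2,0,0,0,1],[0,-0.01,0.3,0,0,0,1],[0,-0.01,0.3,0,0,0,1],[0,-0.01,0.3,0,0,0,1]]]'
python3 -m crank '[[[-0.08,0,0,0,0,0,1],[-0.16,0,0,0,0,0,1],[-0.24,0,0,0,0,0,1],[-0.3,0,0,0,0,0,1],[-0.3,0,0,0,0,0,1]]]'
```

```text
clock: 9.58
tool_pos: [0.6242, -0.0408, 0.0228]
ee_rot: [-2.149, -2.29, 0.001]
wrist_force: [0.1, 0.1, 0.8]
opening: 0.0002
clock: 10.0
tool_pos: [0.6253, -0.0542, 0.0234]
ee_rot: [2.151, 2.289, -0.0]
wrist_force: [0.5, 0.1, -0.2]
opening: -0.0
```

```bash
python3 -c "
from h import *
g=cal(.020,.080)
goal((g[0],g[1],.023),3.64)
im=snapshot('side'); cv2.imwrite('pics/s11.png',im[:,:,::-1])
crop('pics/s11.png',310,130,100,75,8,'pics/s11c.png')
"
```

```text
t 10.0 pos [ 0.6253 -0.0542  0.0234] yaw 3.55 F [ 0.47  0.08 -0.22] op -0.0
row [ 0.011 -0.002  0.009] [ 0.003  0.005 -0.015]
```

View pics/s11c.png

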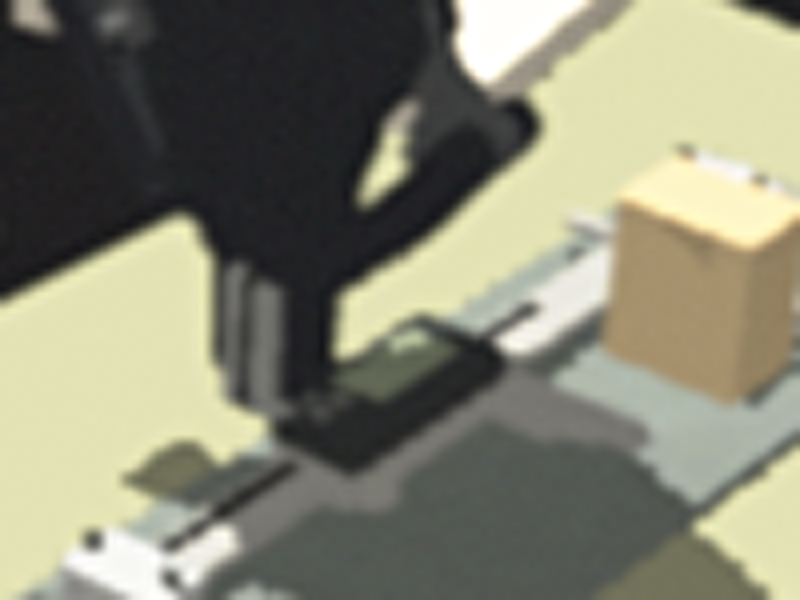

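Finger is just behind the housing's rear end with no force yet. Push slowly and watch Fy.

```bash
python3 -m crank '[[[-0.03,0,0,0,0,-0.01,1],[-0.06,0,0,0,0,-0.01,1],[-0.09,0,0,0,0,-0.01,1],[-0.12,0,0,0,0,-0.01,1],[-0.15,0,0,0,0,-0.01,1],[-0.15,0,0,0,0,-0.01,1]]]'
python3 -m crank '[[[-0.04,0,0,0,0,0,1],[-0.08,0,0,0,0,0,1],[-0.12,0,0,0,0,0,1],[-0.16,0,0,0,0,0,1],[-0.2,0,0,0,0,0,1],[-0.24,0,0,0,0,0,1]]]'
```

```text
clock: 10.55
tool_pos: [0.6256, -0.0594, 0.0232]
ee_rot: [2.149, 2.291, -0.0]
wrist_force: [-0.1, 0.3, -0.4]
opening: -0.0
clock: 11.05
tool_pos: [0.6263, -0.0687, 0.0232]
ee_rot: [2.149, 2.292, 0.0]
wrist_force: [-1.0, -1.1, 0.2]
opening: -0.0003
```

```bash
python3 -c "
from h import *
s=telemetry.get_state(); print(s['wrist_force'],s['tool_pos'])
im=snapshot('side'); cv2.imwrite('pics/s12.png',im[:,:,::-1])
crop('pics/s12.png',310,130,100,75,8,'pics/s12c.png')
im=snapshot('top'); cv2.imwrite('pics/t12.png',im[:,:,::-1])
"
```

```text
[-1.01324988 -1.11862341  0.23301426] [ 0.62629467 -0.06868263  0.02320951]
```

View pics/s12c.png

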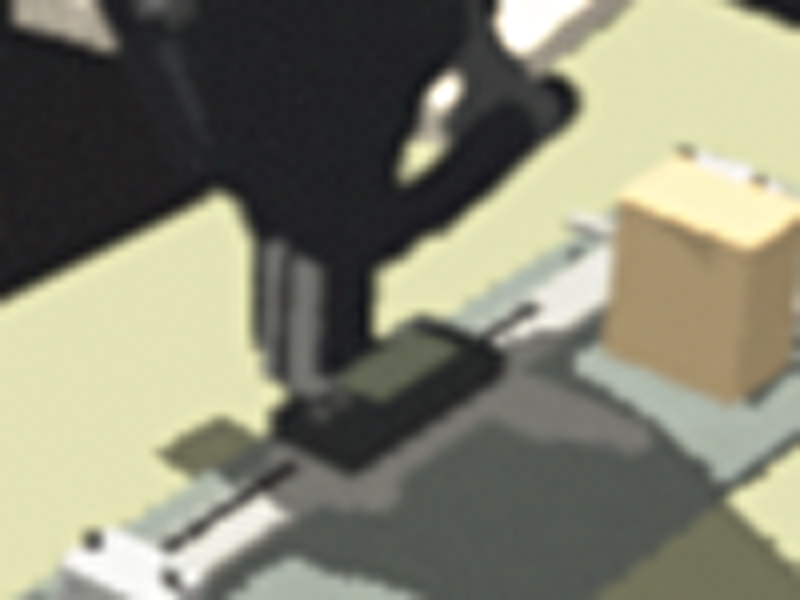

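View pics/t12.png

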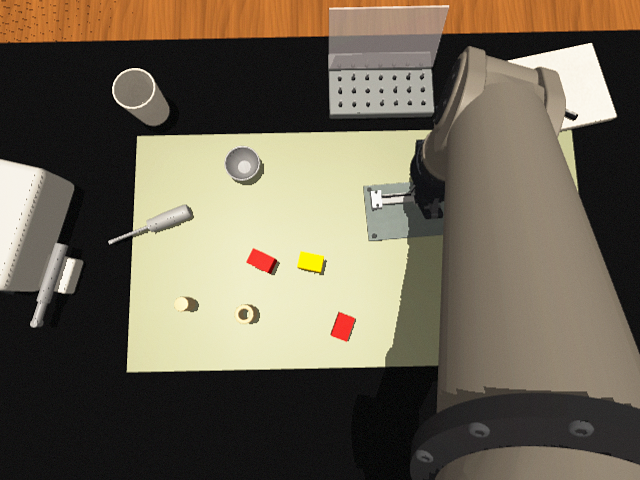

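Run:
```python
from h import *
s=telemetry.get_state(); T=s['tool_pos']
for P in (T,T+[0,0,.01],np.r_[cal(.02,.066),.030],np.r_[cal(.006,.066),.030],np.r_[cal(.034,.066),.030]):
    q=proj("side",P)[0]; print(q.round(1),((q-[310,130])*8).round(0))
c=s['qpos'];print(c)
```

```text
[347.7 185.9] [301. 447.]
[347.9 181.5] [303. 412.]
[347.4 183.3] [299. 426.]
[353.2 185.9] [346. 447.]
[341.7 180.7] [254. 405.]
[-0.30221095  0.60262268  0.47182835  1.76127061 -0.34639037  0.86076673
  0.39053909]
```

Run:
```python
from h import *
for P in ([.6248,-.0424,.0353],[.6253,-.0542,.0234]):
    q=proj("side",np.array(P))[0]; print(q.round(1),((q-[290,90])*5).round(0),((q-[310,130])*8).round(0))
crop('pics/s10.png',310,130,100,75,8,'pics/s10d.png')
crop('pics/s12.png',330,155,50,45,14,'pics/s12d.png')
```

```text
[339.  186.3] [245. 482.] [232. 450.]
[342.8 189.1] [264. 495.] [263. 473.]
```

View pics/s12d.png

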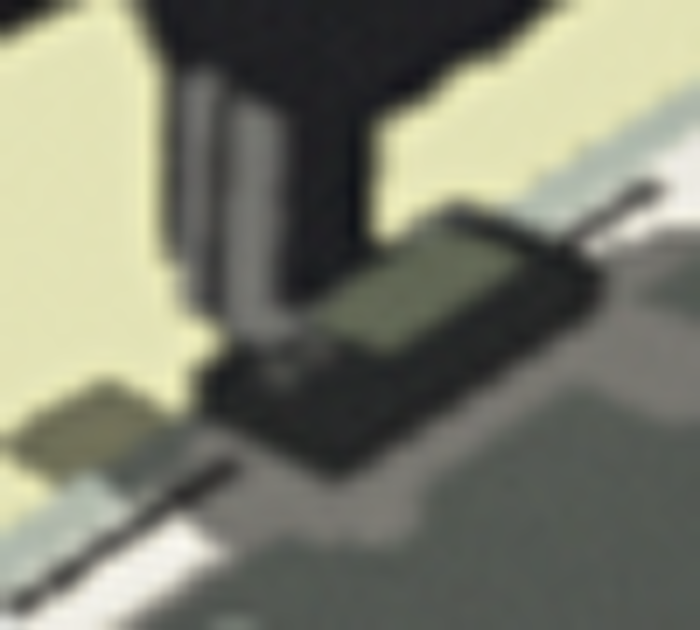

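View pics/s10d.png

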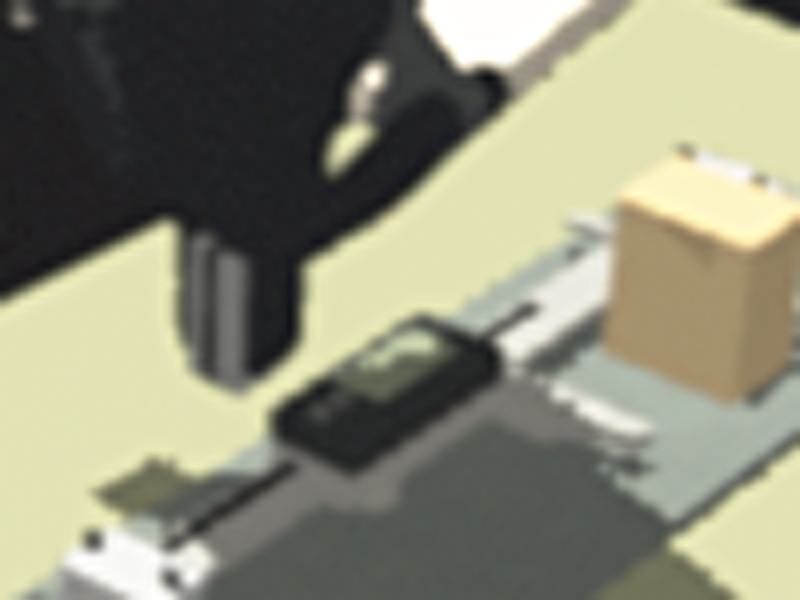

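Side view shows the shut fingers are actually above the housing, and the slide hasn't moved. The fingertip looks about 15 mm higher than the TCP reading, so I'll check that with both cameras before moving on.

Run:
```python
from h import *
s=telemetry.get_state(); T=s['tool_pos']; R=Ro.from_rotvec(s['ee_rot']).as_matrix()
for x in (0,.006,.011):
  for z in (0,-.008,-.015): print(x,z,proj("wrist",T+R@[x,0,z])[0].round(1),proj("side",T+R@[x,0,z])[0].round(1))
im=snapshot('wrist'); cv2.imwrite('pics/w12.png',im[:,:,::-1]); crop('pics/w12.png',240,180,180,150,4,'pics/w12c.png')
print(T,s['opening'])
```

```text
0 0 [322.2 301.3] [347.7 185.9]
0 -0.008 [322.1 309.8] [347.8 182.4]
0 -0.015 [322.1 317.8] [348.  179.3]
0.006 0 [322.2 288.9] [345.7 187.2]
0.006 -0.008 [322.1 296.9] [345.9 183.7]
0.006 -0.015 [322.1 304.6] [346.  180.6]
0.011 0 [322.1 278.3] [344.1 188.3]
0.011 -0.008 [322.1 286. ] [344.2 184.8]
0.011 -0.015 [322.  293.3] [344.4 181.6]
[ 0.62624738 -0.06905121  0.02325005] -3.5837080440385014e-05
```

View pics/w12c.png

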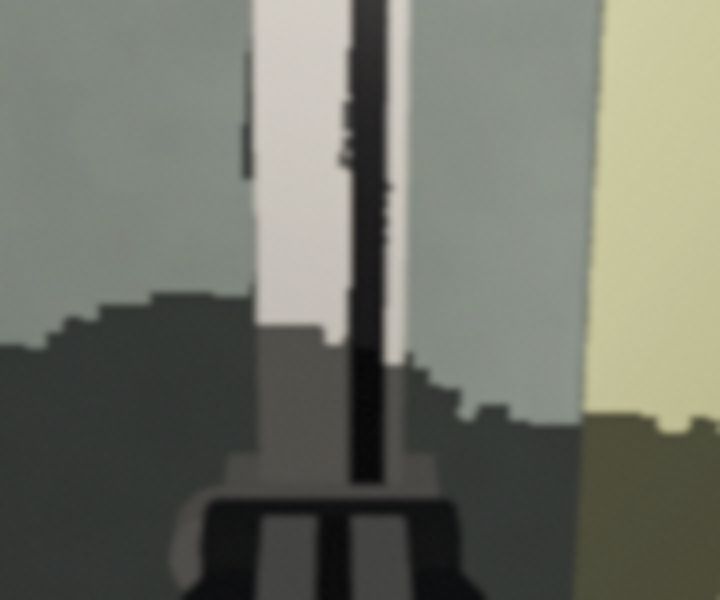

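Both cameras agree: the shut fingertips end about 15 mm above the reported TCP (housing rear edge at full-picture row 304, fingertips at row 309, in front of and over it). I'll back off, then go lower while watching Fz.

```bash
python3 -m crank '[[[0.15,0,0,0,0,0,1],[0.35,0,0,0,0,0,1],[0.55,0,0,0,0,0,1],[0.55,0,0,0,0,0,1],[0.55,0,0,0,0,0,1]]]'
python3 -m crank '[[[0,0,0.1,0,0,0,1],[0,0,0.2,0,0,0,1],[0,0,0.25,0,0,0,1],[0,0,0.25,0,0,0,1]]]'
python3 -c "
from h import *
g=cal(.020,.085)
goal((g[0],g[1],.006),3.64)
im=snapshot('side'); cv2.imwrite('pics/s13.png',im[:,:,::-1])
crop('pics/s13.png',310,140,60,55,12,'pics/s13c.png')
im=snapshot('wrist'); cv2.imwrite('pics/w13.png',im[:,:,::-1]); crop('pics/w13.png',240,180,180,170,3.5,'pics/w13c.png')
"
```

```text
clock: 11.62
tool_pos: [0.6249, -0.0449, 0.0231]
ee_rot: [-2.146, -2.294, -0.001]
wrist_force: [0.1, -0.0, 0.3]
opening: 0.0003
clock: 11.95
tool_pos: [0.6241, -0.0469, 0.0123]
ee_rot: [-2.149, -2.29, 0.002]
wrist_force: [0.7, 0.7, -0.0]
opening: -0.0001
t 11.95 pos [ 0.6241 -0.0469  0.0123] yaw 3.65 F [ 0.67  0.65 -0.01] op -0.0001
row [-0.048  0.016  0.158] [-0.015  0.     0.001]
```

View pics/s13c.png

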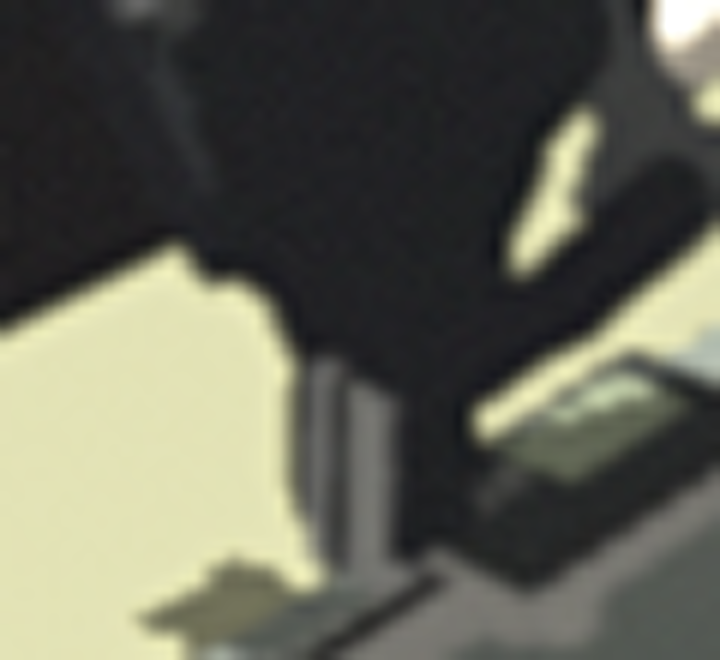

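View pics/w13c.png

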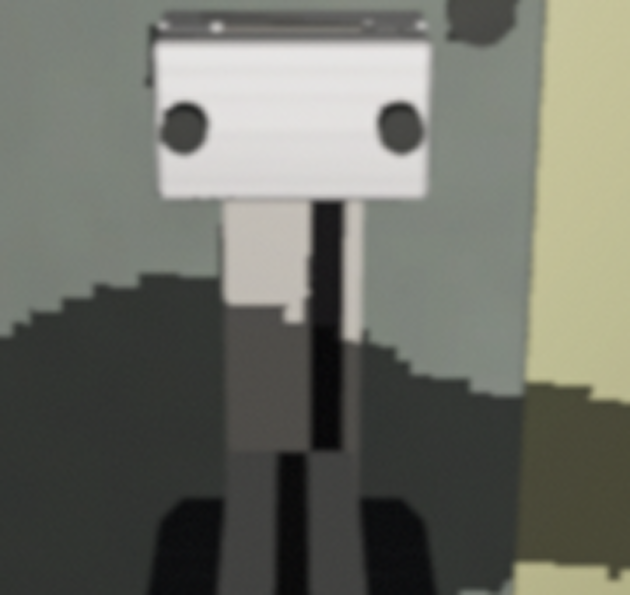

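Tip now projects to about z ≈ 0.028, behind the housing. A bit lower still is needed, watching Fz.

```bash
python3 -m crank '[[[0,0.01,0.05,0,0,0,1],[0,0.01,0.1,0,0,0,1],[0,0.01,0.1,0,0,0,1]]]'
python3 -m crank '[[[0,0,0.04,0,0,0,1],[0,0,0.06,0,0,0,1],[0,0,0.06,0,0,0,1]]]'
python3 -c "
from h import *
g=cal(.020,.085)
goal((g[0],g[1],.006),3.64)
im=snapshot('side'); cv2.imwrite('pics/s14.png',im[:,:,::-1])
crop('pics/s14.png',310,140,60,55,12,'pics/s14c.png')
"
```

```text
clock: 12.3
tool_pos: [0.625, -0.0465, 0.0088]
ee_rot: [-2.148, -2.291, 0.0]
wrist_force: [-0.1, -0.1, -1.2]
opening: 0.0002
clock: 12.55
tool_pos: [0.6251, -0.0465, 0.0066]
ee_rot: [-2.149, -2.292, 0.0]
wrist_force: [0.1, 0.5, 0.1]
opening: -0.0001
t 12.55 pos [ 0.6251 -0.0465  0.0066] yaw 3.69 F [0.07 0.54 0.1 ] op -0.0001
row [-0.057 -0.009  0.014] [-0.003 -0.002  0.008]
```

View pics/s14c.png

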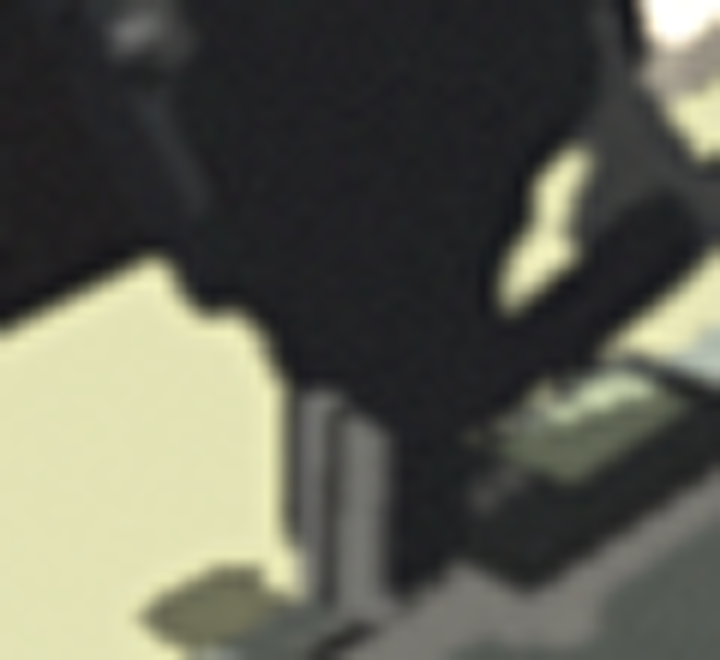

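```bash
python3 -m crank '[[[-0.05,0,0.03,0,0,0,1],[-0.1,0,0.04,0,0,0,1],[-0.15,0,0.04,0,0,0,1],[-0.2,0,0.04,0,0,0,1],[-0.2,0,0.04,0,0,0,1]]]'
python3 -m crank '[[[-0.03,0,0,0,0,0,1],[-0.06,0,0,0,0,0,1],[-0.09,0,0,0,0,0,1],[-0.12,0,0,0,0,0,1],[-0.15,0,0,0,0,0,1]]]'
```

```text
clock: 13.02
tool_pos: [0.6258, -0.0554, 0.0053]
ee_rot: [2.15, 2.29, -0.0]
wrist_force: [-0.6, 0.4, 0.5]
opening: 0.0001
clock: 13.43
tool_pos: [0.6262, -0.0589, 0.0052]
ee_rot: [-2.147, -2.291, -0.002]
wrist_force: [0.1, 2.9, 0.8]
opening: 0.0
```

Contact at Fy ≈ 2.9 N, matching the slide's friction. Keep pushing slowly.

```bash
python3 -m crank '[[[-0.05,0,0,0,0,0,1],[-0.1,0,0,0,0,0,1],[-0.15,0,0,0,0,0,1],[-0.2,0,0,0,0,0,1],[-0.25,0,0,0,0,0,1],[-0.3,0,0,0,0,0,1],[-0.35,0,0,0,0,0,1],[-0.4,0,0,0,0,0,1]]]'
python3 -c "
from h import *
g=cal(.020,.060)
goal((g[0],g[1],.005),3.64)
im=snapshot('side'); cv2.imwrite('pics/s15.png',im[:,:,::-1])
crop('pics/s15.png',310,110,130,95,6,'pics/s15c.png')
im=snapshot('wrist'); cv2.imwrite('pics/w15.png',im[:,:,::-1])
"
```

```text
clock: 14.1
tool_pos: [0.6272, -0.0767, 0.0052]
ee_rot: [2.149, 2.292, 0.0]
wrist_force: [-0.3, 2.8, 1.0]
opening: 0.0006
t 14.1 pos [ 0.6272 -0.0767  0.0052] yaw 3.68 F [-0.32  2.76  0.97] op 0.0006
row [ 0.074 -0.015  0.005] [ 0.001 -0.001  0.007]
```

View pics/s15c.png

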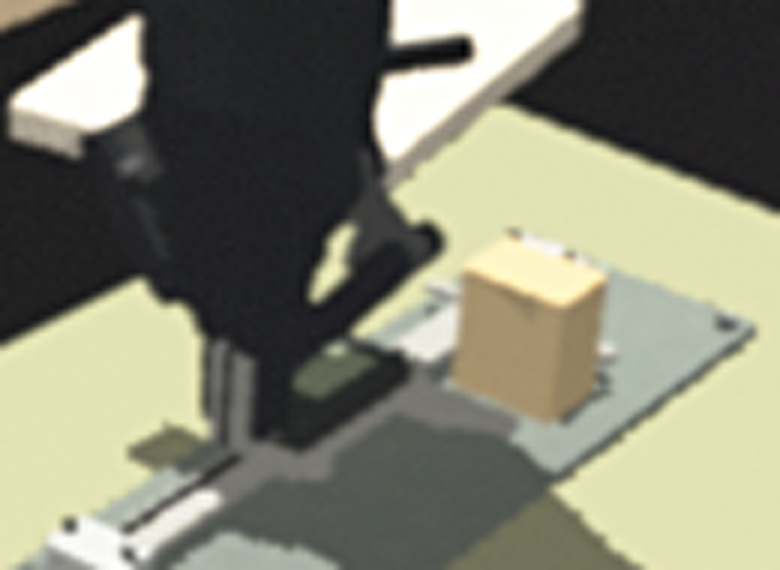

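View pics/w15.png

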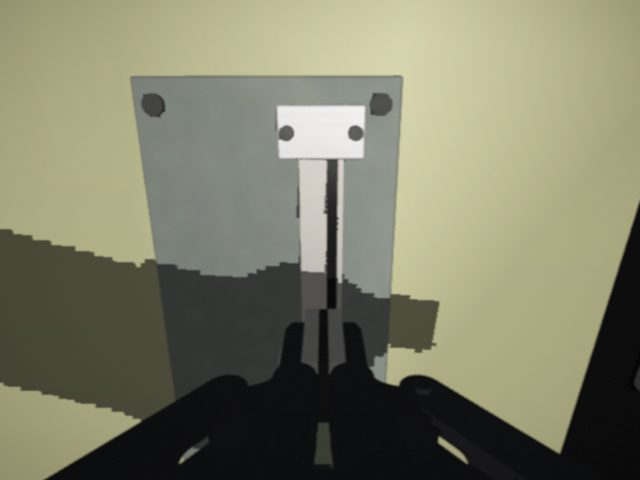

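Slide has moved about 17 mm, fingers on the beam line. By my estimate about 20 mm remain to the block. Continue 14 mm, then slow down.

```bash
python3 -m crank '[[[-0.05,0,0,0,0,0,1],[-0.1,0,0,0,0,0,1],[-0.15,0,0,0,0,0,1],[-0.2,0,0,0,0,0,1],[-0.25,0,0,0,0,0,1],[-0.3,0,0,0,0,0,1],[-0.33,0,0,0,0,0,1],[-0.35,0,0,0,0,0,1]]]'
python3 -c "
from h import *
g=cal(.020,.043)
goal((g[0],g[1],.005),3.64)
im=snapshot('side'); cv2.imwrite('pics/s16.png',im[:,:,::-1])
crop('pics/s16.png',350,110,100,95,6,'pics/s16c.png')
"
```

```text
clock: 14.87
tool_pos: [0.6281, -0.0908, 0.0052]
ee_rot: [2.149, 2.291, 0.0]
wrist_force: [-0.7, 3.6, 1.3]
opening: 0.0001
t 14.87 pos [ 0.6281 -0.0908  0.0052] yaw 3.67 F [-0.7   3.62  1.35] op 0.0001
row [ 0.002 -0.013  0.005] [0.001 0.    0.005]
```

View pics/s16c.png

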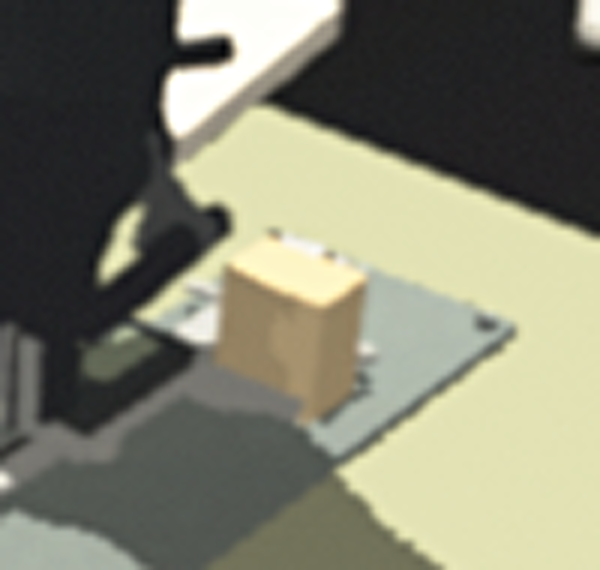

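The jaw is now near the block and the block is still upright. From here, about 1 mm/row, watching force.

```bash
python3 -m crank '[[[-0.025,0,0,0,0,0,1],[-0.05,0,0,0,0,0,1],[-0.075,0,0,0,0,0,1],[-0.1,0,0,0,0,0,1]]]'
python3 -m crank '[[[-0.02,0,0,0,0,0,1],[-0.04,0,0,0,0,0,1],[-0.06,0,0,0,0,0,1],[-0.06,0,0,0,0,0,1]]]'
python3 -c "
from h import *
im=snapshot('side'); cv2.imwrite('pics/s17.png',im[:,:,::-1])
crop('pics/s17.png',350,110,100,95,6,'pics/s17c.png')
"
```

```text
clock: 15.25
tool_pos: [0.6283, -0.0944, 0.0052]
ee_rot: [-2.149, -2.292, -0.0]
wrist_force: [0.5, 3.4, 0.7]
opening: 0.0001
clock: 15.58
tool_pos: [0.6285, -0.097, 0.0052]
ee_rot: [2.149, 2.291, 0.0]
wrist_force: [0.3, 3.2, 0.5]
opening: -0.0
```

View pics/s17c.png

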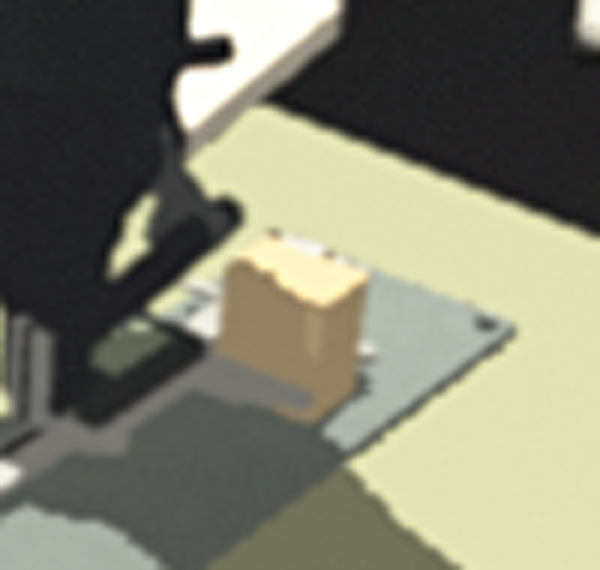

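Jaw is at the block's face and Fy is still about 3.2 N (friction only). Continue in 0.4 mm rows.

```bash
python3 -m crank '[[[-0.01,0,0,0,0,0,1],[-0.02,0,0,0,0,0,1],[-0.03,0,0,0,0,0,1],[-0.04,0,0,0,0,0,1]]]'
python3 -m crank '[[[-0.01,0,0,0,0,0,1],[-0.02,0,0,0,0,0,1],[-0.03,0,0,0,0,0,1]]]'
```

```text
clock: 15.97
tool_pos: [0.6286, -0.0983, 0.0052]
ee_rot: [-2.149, -2.292, -0.0]
wrist_force: [1.2, 2.9, 2.0]
opening: 0.0
clock: 16.22
tool_pos: [0.6287, -0.0996, 0.0052]
ee_rot: [-2.149, -2.292, -0.0]
wrist_force: [-0.1, 3.5, 0.9]
opening: -0.0002
```

```bash
python3 -c "
from h import *
im=snapshot('side'); cv2.imwrite('pics/s18.png',im[:,:,::-1])
crop('pics/s18.png',350,110,100,95,6,'pics/s18c.png')
"
```

```text
(no output)
```

View pics/s18c.png

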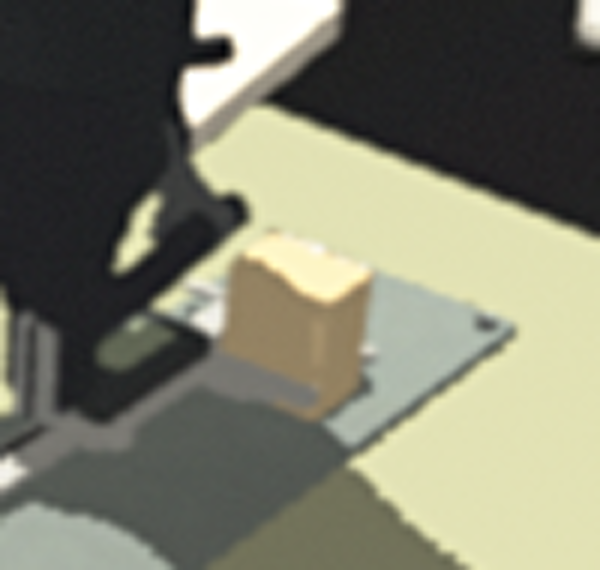

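Block has started to move along, upright (left edge from crop 222 to 228). Continue in 0.3–0.4 mm steps until Fy rises.

```bash
for i in 1; do :; done
python3 -m crank '[[[-0.01,0,0,0,0,0,1],[-0.02,0,0,0,0,0,1],[-0.02,0,0,0,0,0,1]]]'
python3 -m crank '[[[-0.01,0,0,0,0,0,1],[-0.02,0,0,0,0,0,1],[-0.02,0,0,0,0,0,1]]]'
```

```text
clock: 16.52
tool_pos: [0.6287, -0.1005, 0.0052]
ee_rot: [2.149, 2.292, 0.0]
wrist_force: [-0.1, 3.5, 0.1]
opening: 0.0
clock: 16.77
tool_pos: [0.6288, -0.1013, 0.0052]
ee_rot: [2.149, 2.292, 0.0]
wrist_force: [-0.1, 3.2, 0.5]
opening: -0.0003
```

```bash
python3 -m crank '[[[-0.01,0,0,0,0,0,1],[-0.015,0,0,0,0,0,1],[-0.015,0,0,0,0,0,1]]]'
python3 -m crank '[[[-0.01,0,0,0,0,0,1],[-0.015,0,0,0,0,0,1],[-0.015,0,0,0,0,0,1]]]'
```

```text
clock: 17.02
tool_pos: [0.6288, -0.1015, 0.0052]
ee_rot: [-2.148, -2.292, -0.001]
wrist_force: [0.3, 3.8, 0.7]
opening: -0.0001
clock: 17.27
tool_pos: [0.6289, -0.1015, 0.0052]
ee_rot: [-2.148, -2.291, -0.001]
wrist_force: [0.4, 5.4, 0.5]
opening: -0.0003
```

Fy is rising (3.8, then 5.4 N) with the TCP stalled, so both jaws bear. One last small step, then check.

```bash
python3 -m crank '[[[-0.006,0,0,0,0,0,1],[-0.006,0,0,0,0,0,1],[-0.006,0,0,0,0,0,1]]]'
python3 -c "
from h import *
s=telemetry.get_state(); print(s['wrist_force'],s['torque'])
im=snapshot('side'); cv2.imwrite('pics/s19.png',im[:,:,::-1])
crop('pics/s19.png',350,110,100,95,6,'pics/s19c.png')
"
```

```text
clock: 17.52
tool_pos: [0.6289, -0.1015, 0.0052]
ee_rot: [-2.147, -2.292, -0.001]
wrist_force: [-0.0, 5.1, 1.6]
opening: 0.0001
[-4.66689736e-03  5.11271284e+00  1.56936924e+00] [ 1.18785098 -0.01150523  0.02586422]
```

View pics/s19c.png

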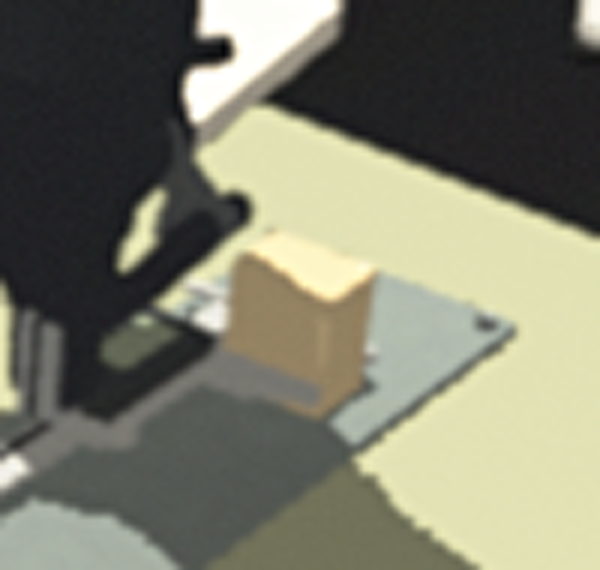

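Block upright against the fixed jaw, force about 5.2 N (about 2 N over friction). Back straight off, then lift away and look.

```bash
python3 -m crank '[[[0.02,0,0,0,0,0,1],[0.06,0,0,0,0,0,1],[0.15,0,0,0,0,0,1],[0.35,0,0,0,0,0,1],[0.5,0,0,0,0,0,1],[0.5,0,0,0,0,0,1]]]'
python3 -m crank '[[[0,0,-0.4,0,0,0,1],[0,0,-1.2,0,0,0,1],[0.8,0,-2,0,0,0,1],[1.7,0,-2.5,0,0,0,1],[2.7,0,-2.5,0,0,0,1],[3.5,0,-2.5,0,0,0,1],[4,0,-2.5,0,0,0,1],[4,0,-2.5,0,0,0,1]]]'
python3 -c "
from h import *
goal((.4,.2,.1),3.64)
for n in ('wrist','side','top'):
  im=snapshot(n); cv2.imwrite('pics/%s20.png'%n,im[:,:,::-1])
crop('pics/side20.png',300,90,150,120,5,'pics/side20c.png')
crop('pics/top20.png',355,150,190,100,4,'pics/top20c.png')"
```

```text
clock: 18.07
tool_pos: [0.6275, -0.0808, 0.0049]
ee_rot: [-2.146, -2.293, -0.0]
wrist_force: [-0.1, 0.5, -0.5]
opening: 0.0
clock: 18.73
tool_pos: [0.6167, 0.0851, 0.105]
ee_rot: [-2.136, -2.3, -0.004]
wrist_force: [-0.6, 0.9, -2.3]
opening: -0.0003
t 18.73 pos [0.6167 0.0851 0.105 ] yaw 4.25 F [-0.65  0.9  -2.31] op -0.0003
row [ 3.266 -5.19   0.137] [-0.001 -0.038  0.102]
```

View pics/side20c.png

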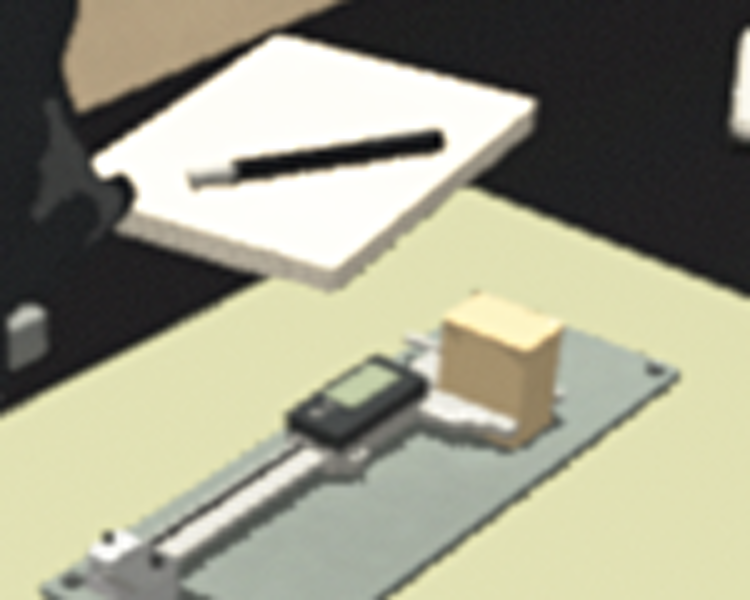

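View pics/top20c.png

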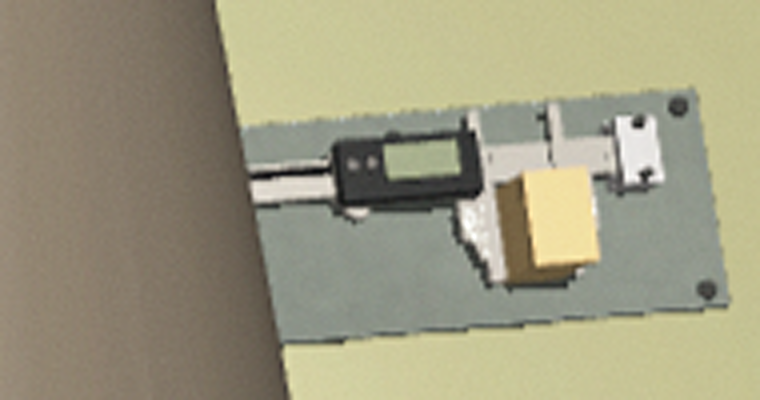

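Side and top views show the block standing with its narrow side between the jaws and the slide closed up. I'll check the gaps numerically and closer up.

Run:
```python
from h import *
crop('pics/top20.png',455,165,70,65,11,'pics/top20d.png')
crop('pics/side20.png',375,140,50,45,14,'pics/side20d.png')
```

```text
(no output)
```

View pics/top20d.png

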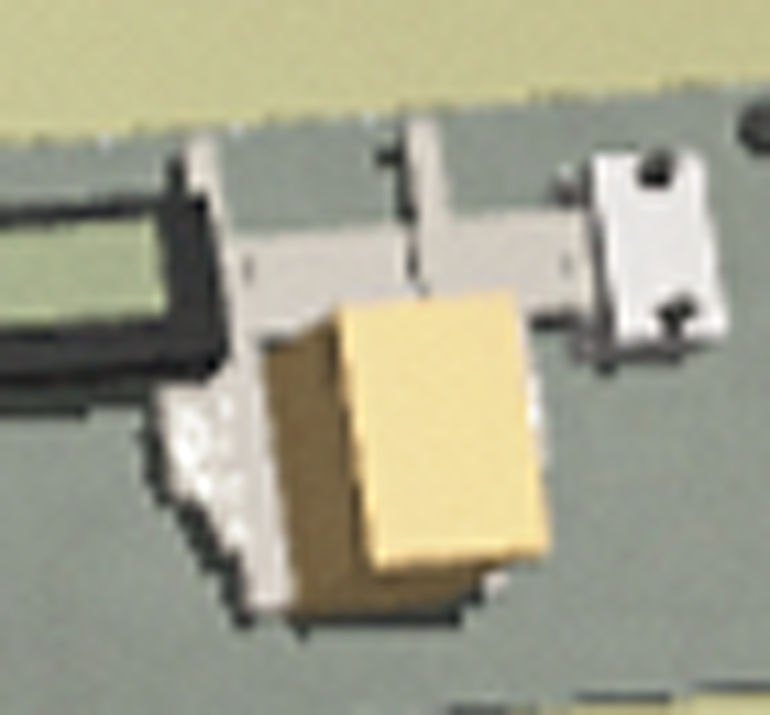

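View pics/side20d.png

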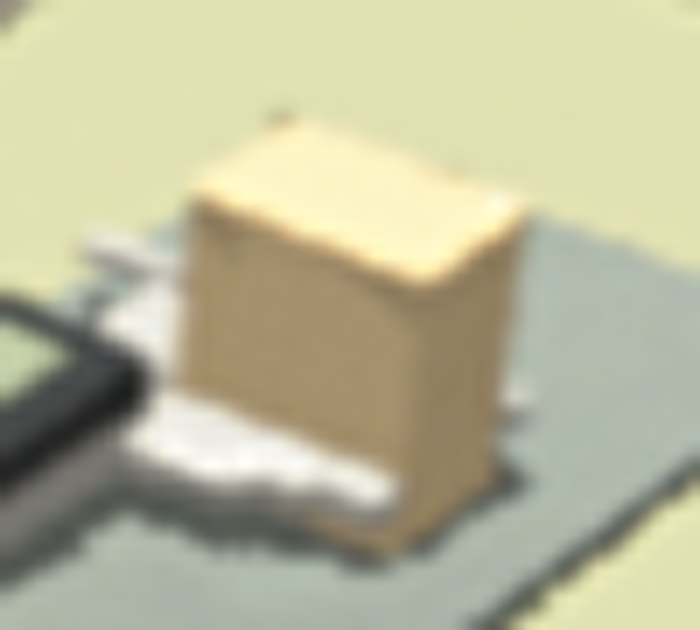

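Run:
```python
from h import *
p=camera_params("top")
def loc(w):
    d=w[:2]-CO; return 1e3*np.array([np.cos(CY)*d[0]+np.sin(CY)*d[1],-np.sin(CY)*d[0]+np.cos(CY)*d[1]])
for nm,q,z in [("mstub",(214,140),.0185),("mstub beam",(238,235),.0185),("fstub",(407,130),.0185),("fstub beam",(414,235),.0185),("mjaw tip",(293,600),.0185),("mjaw root",(263,350),.0185),
  ("btop1",(338,308),.052),("btop2",(510,290),.052),("btop3",(548,552),.052),("btop4",(376,568),.052)]:
    print(nm,loc(onz("top",np.array(q)/11+[454.55,164.55],z,p)).round(1))
```

```text
mstub [ 44.5 -46.2]
mstub beam [ 28.6 -47.9]
fstub [ 43.5 -77.4]
fstub beam [ 26.2 -76. ]
mjaw tip [-31.3 -48.5]
mjaw root [  9.5 -49.3]
btop1 [  8.1 -48.9]
btop2 [  8.7 -75.5]
btop3 [-32.3 -75.4]
btop4 [-32.6 -49. ]
```

Numbers agree: block top spans y −49.0 to −75.5 mm between the moving face (about −48.9) and the fixed face (about −75), and x −32.5 to +8.4 mm, about 3.5 mm off the beam. It is square and upright. Let the arm settle and hand in.

```bash
python3 -m crank '[[[0,0,0,0,0,0,1],[0,0,0,0,0,0,1],[0,0,0,0,0,0,1],[0,0,0,0,0,0,1]]]'
python3 -c "
from h import *
from bench import ctrl
s=telemetry.get_state(); print(s['wrist_force'],abs(s['joint_vel']).max())
im=snapshot('top'); a=cv2.imread('pics/top0.png')[:,:,::-1].astype(int); cv2.imwrite('pics/top21.png',im[:,:,::-1])
d=abs(im.astype(int)-a).max(2); 
for n,(u,v) in dict(rod=(185,304),tube=(246,314),dish=(243,165),driver=(165,222),red1=(262,261),red2=(343,327),yel=(311,262)).items(): print(n,d[v-12:v+12,u-12:u+12].mean().round(1))
print(ctrl.job_done())"
```

```text
clock: 19.22
tool_pos: [0.6174, 0.0758, 0.1052]
ee_rot: [2.151, 2.29, -0.0]
wrist_force: [-0.4, 0.2, -0.1]
opening: 0.0002
[-0.3872802   0.16708245 -0.1116259 ] 0.006465220237624965
rod 10.5
tube 16.6
dish 10.2
driver 10.7
red1 64.4
red2 92.6
yel 104.3
the job is handed in; nothing more can be done
None
```

The red and yellow blocks' patches differ from the first picture; I'll check whether that is arm shadow or occlusion.

View pics/top21.png

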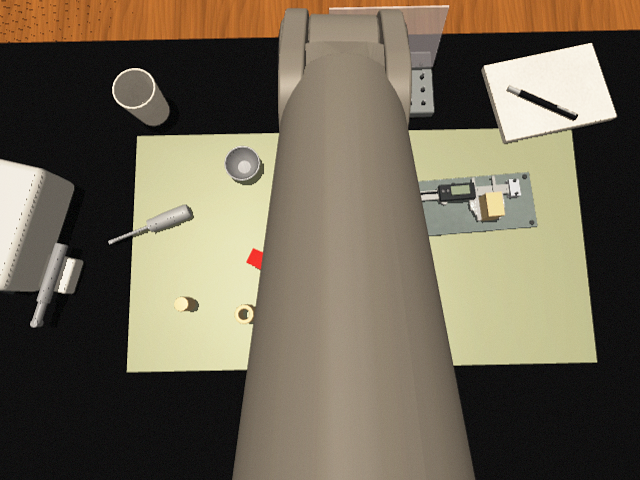

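The job is handed in at about 19 s of the 64 s: the block stands on the plate between the jaws with its narrow side across them, and the caliper is closed on it.

**What I did**
- I gripped the cream block across its 40 mm side with the lowest grip force and set it down square, about 3.5 mm from the beam.
- I then pushed the slide's rear end on the beam's centre line with the shut fingers until the force rose from about 3 N (the slide's friction) to about 5.2 N and the slide stopped. I backed straight off and lifted away.

**Last checks (top and side pictures)**
- **Fit:** the moving face is at about y = −48.9 mm and the block spans −49.0 to −75.5 mm. The fixed face is at about −75, and −76 to −77 at its edge behind the beam. The block is upright and square.
- **Thickness:** about 27 mm from these pictures. The earlier pictures gave nearer 28 mm, so trust the caliper reading over mine.
- **Robot:** it is clear of everything, with wrist force back near zero.

**What disagreed**
- **Fingertip height:** the shut fingertips sit about 15 mm above the reported TCP. My first push therefore passed over the display housing without touching it. I saw this in the side view, backed off, lowered and repeated the push.
- **Bystanders:** the rod, tube, dish and driver are unchanged. In the last top picture the arm hides the yellow block, one red block and part of the other. They were in their starting places in the previous full top view, and I moved nothing near them after that.

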